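Load the slice drying box and let its lift down

ROBOT

A 7-joint arm with a two-finger parallel gripper is mounted at the origin on a cart in front of the work surface, level with it; the furniture and walls round the work are solid. World frame = base frame: x ahead of the robot, y to its left, z up, the work surface at z = 0. Lengths are in m, angles in rad, forces in N, time in s.
With the tool pointing down it reaches from about 0.4 to 0.9 m from the base axis. Payload 5.6 kg.
Tool frame: the origin (TCP) lies midway between the tips of the shut fingers; the grasp point (between the pads) lies 19 mm behind it; z points along the fingers, y is the line along which they close (so a half turn about z gives the same grasp; the last joint's range is limited). The gripper opens to 92 mm and grips with 3 to 60 N. Pads are 20 mm wide; open, the fingers measure 128 mm over their backs; the gripper's body (75 mm by 189 mm) begins 69 mm behind the grasp point.
Start: joints at [-1.302, 0.468, -0.012, 1.603, 0.006, 1.071, -0.056], TCP at [0.199, 0.619, 0.215] pointing down, gripper open.
Joint ranges: [-2.53, 2.53], [-0.31, 2.02], [-1.57, 1.55], [0.28, 2.44], [-1.29, 4.43], [0.15, 1.84], [-2.92, 2.92]. Speed limits (rad/s): [2.57, 2.57, 3.14, 3.14, 3.14, 3.14, 3.14].

INTERFACE

Orientations are given as a 3x3 rotation matrix whose columns are the frame's x, y, z axes.
In Python, from cell import bot, viewer, sign_off gives the robot as it stands. The module is installed in compiled form; this text tells all that it offers.
- The arm moves only by the shell command python3 -m pendant 'ROWS' [FORCE]. ROWS is JSON, a list of rows, each an object with "slide": the shift along the tool's x, y, z in m, a list of three; "rot": the turn, a rotation vector about the tool's x, y, z in degrees, a list of three; "hand": the finger opening in m, from 0 to 0.0919. A call has 1 to 5 rows; each row shifts and turns the commanded pose from where the row before left it, along the tool's axes as they then stand; what a row does not reach is not made up. A row lasts 1/12 s, in which the tool goes at most 41.7 mm and 7.16 degrees, less where a joint would pass 70% of its speed; a pose out of reach is approached as far as the arm can. A call with a gripper value outside its range is refused whole. The fingers move at their own pace and stop on an object; FORCE is the grip in N (left out, the last holds). Time passes only in rows, so rows that do not move let the fingers close. It gives the time, the measured TCP pose, the force, the opening and the grip force at its end, in the units of the state.
- bot.state(): the state, without advancing time (a new reading comes with each control period).
- viewer.camera(name): name is "scene" or "top" or "wrist"; returns a dict with "pixels" (400x640x3 uint8, blue, green, red), "fx", "fy", "cx", "cy" (pixels), "rvec" (rotation vector, rad) and "tvec" (3), from world to camera coordinates, as OpenCV has them. Camera axes: x right, y down, z forward; pixel columns grow to the right and rows downward; lengths in m; the calibration is good to about 2 mm. A picture is of the moment at which its call begins. There is no depth.
- sign_off(): hands the job in; it is judged then, once.
Trained networks look in a picture, given as the dict that the camera call returned (one of the last four; its "shot" number tells which), for a name from the list of things; names that differ only in an ending like _2 or _b are one class to them, and where a whole thing is asked for, a point or a joint stands for the part that bears it (a point fixed in the world has none). Each returns a list of dicts, best first, with "p" (0 to 1); they miss things now and then, are a little off and sometimes report something else, mostly with a low value. They report only what shows in the picture. A call takes as long as a camera call.
- viewer.silhouettes(picture, query): "region" (400x640 bool, what is visible of it) and "centre" ([column, row] in pixels, amid what is visible of it).
The state is a dict: "t": time; "q": joint angles; "qd": joint speeds; "joint_torque": joint torques, N m; "tcp_pos": TCP position; "orientation": TCP orientation; "ft_force": force on the tool from outside, world axes, zero at the start; "moment": the same for the moment, N m; "width": opening from 0.0 (shut) to 1.0 (fully open); "grasp_force": force on a finger pad.
Only numpy, scipy, OpenCV 4.12 (cv2) and the standard library are available. Lean on these libraries where they do the work, as an engineer would, in place of code of your own. Each camera call takes 0.05 s, during which the arm holds its last target. There are 200 camera calls.

TASK

Put the single branch slices that lie on the table in front of you away to dry (leave those on the other table): swing the dust cover fully aside on its pin, lay each of them (not the tied bundle) through the port onto the lift plate, then lift the ratchet pawl clear of its toothed wheel and hold it there until the drum has run right back and the plate is at the bottom, and drop the pawl between the teeth again. After that swing the cover fully back over the port; at whatever moment suits you, turn the dial until its pointer stands at the one long mark. Keep the pawl down until all slices are in, and do not disturb the bundle, the jar or the marker.

Things in the scene. Friction and masses are not known exactly. Their poses are not given: they have to be found in the camera images.
- port (a point): centre of the eight-sided loading port (a well 110 mm across flats) of the plywood drying box, level with its deck (150 x 150 mm, 105 mm above the table). Its axes are the box's own: x to the box's back (away from the robot), y to its left, z up; the box is fixed, turned up to 0.17 rad either way
- cover_pin (a point): the upright pin of the dust cover at the back left corner of the box: [0.062, 0.062] m from the port's centre in the box's axes, 5 mm above the deck. The cover is an aluminium disc, 136 mm in diameter, 4 mm thick, lying 2 mm above the deck, its centre 88 mm from the pin on the line from pin to knob
- cover_knob (a point): the cover's wooden knob, half-way up: an upright round post 18 mm thick, 32 mm high, standing on the cover 133 mm from the pin; this point is 24 mm above the deck (the post stands from 6 to 38 mm above it). Axes turn with the cover
- cover (a joint): angle of the dust cover about its pin, rad: 0 = at its stop, right over the port; grows as it swings aside clockwise seen from above (towards the robot, then to the left) to a stop at 1.75; clear of the port from 1.5. Stays where it is left (about 0.06 N m of friction)
- pawl_pivot (a point): pivot of the ratchet pawl, axis level along the box's y, on the right-hand side of the box: [0.048, -0.095] m from the port's centre in the box's axes, 108 mm above the table
- pawl_tab (a point): centre of the pawl's finger tab at its front end: an upright steel tab 10 mm thick (along the box's y), 16 mm wide (along x), its free top 14 mm above this point and the pawl's 8 mm bar 18 mm below; 86 mm in front of and 22 mm above the pivot when down, 130 mm above the table. Pinch it from above across its thickness. Axes turn with the pawl
- pawl (a joint): angle of the pawl, rad: 0 = down, its hook fully between the wheel's teeth; grows as the tab is lifted (0.1 rad is about 9 mm at the tab), to 0.7. The hook is clear of the teeth from about 0.15. Free on its pivot: it drops by its own weight (0.07 kg) when let go
- drum (a joint): angle of the drum with its upright 12-toothed ratchet wheel (72 mm in diameter, right-hand side of the box), rad: 0 = wound up, held by the pawl; 1.99 = run right back, plate at the bottom. With the pawl clear the plate's weight turns it at 0.2 to 0.4 rad/s; a pawl dropped early catches the next tooth (each 0.52 rad). It cannot be wound up again
- lift_plate (a point): centre of the top face of the round lift plate (106 mm in diameter) in the well: 35 mm below the deck at the start, 90 mm below it when the drum has run right back
- dial_grip (a point): centre of the dial's grip bar, on its upright axis: bar 36 mm long, 12 mm thick, 28 mm high, its top 10 mm above this point and 96 mm above the table; on the grey pod at the right of the box, [-0.02, -0.171] m from the port's centre in the box's axes. The pointer is the bar's end with the white line, along this frame's -x
- dial (a joint): angle of the dial, rad: 0 = pointer to the front of the box (towards the robot), grows clockwise seen from above, turns without end; twelve ticks 30 degrees apart, the one long thick mark at 1.047 (60 degrees). Stays where it is left (0.03 N m of friction)
- slice_a_mid (a point): centre (half-way up) of a loose oval branch slice, 47 x 70 mm and 12 mm thick, 10 to 28 g, lying flat on the table at the start; y lies along its length, x across it, z up. May be absent
- slice_b_mid (a point): centre (half-way up) of a loose oval branch slice, 39 x 64 mm and 12 mm thick, 10 to 28 g, lying flat on the table at the start; y lies along its length, x across it, z up. May be absent
- slice_c_mid (a point): centre (half-way up) of a loose oval branch slice, 33 x 62 mm and 12 mm thick, 10 to 28 g, lying flat on the table at the start; y lies along its length, x across it, z up. May be absent
- slice_d_mid (a point): centre (half-way up) of a loose oval branch slice, 48 x 58 mm and 12 mm thick, 10 to 28 g, lying flat on the table at the start; y lies along its length, x across it, z up. May be absent
- bundle: bystander: four slices tied with twine, 52 x 77 x 51 mm; origin under its middle
- jar: bystander: open glass jar, 71 mm in diameter, 107 mm high; origin under its middle
- marker: bystander: white marker pen with black cap, 16 x 150 x 16 mm, lying along its y; origin under its middle

How it is judged:
By the outcome, as a careful person would: the job done as asked, in the order asked, and still so for the second after the job is handed in, with the robot touching nothing.
Of slice_a, slice_b, slice_c, slice_d only 3 to 4 are there at a start; the rules pass over those that are not, and their reading is None.
At some moment in a run one of slice_a, slice_b, slice_c, slice_d may be knocked a few centimetres aside while the robot is not near it.
Once in a run the grip may slacken for a moment while it holds something.
It also fails if it takes over 200 s, if anything falls off the work surface, if the arm or the gripper's body presses on something with over 40 N, if the wrist force passes 120 N, or if a joint passes its speed limit or range.

## Working session

There is one attempt and no reset: what is moved stays moved. The work goes in short steps, Python scripts to look and compute and a shell command to move; the robot and the scene stay as the last step left them, time stands still between calls to the robot, and variables do not carry over. Pictures are saved under pics/ and viewed, at most 14 in all, crops included, and the job is handed in when it is done.

```bash
mkdir -p pics
cat > h.py <<'E'
import numpy as np, cv2
from cell import bot, viewer
def cam(n,save=None):
    p=viewer.camera(n)
    if save: cv2.imwrite('pics/'+save,p['pixels'])
    return p
def RT(p):
    R=cv2.Rodrigues(np.array(p['rvec'],float))[0]; return R,np.array(p['tvec'],float).ravel()
def unproj(p,uv,z):
    R,t=RT(p); d=R.T@np.array([(uv[0]-p['cx'])/p['fx'],(uv[1]-p['cy'])/p['fy'],1.]); c=-R.T@t
    return c+d*(z-c[2])/d[2]
def proj(p,X):
    R,t=RT(p); c=R@np.array(X,float)+t; return np.array([p['fx']*c[0]/c[2]+p['cx'],p['fy']*c[1]/c[2]+p['cy']])
def sil(p,q,pmin=.3): return [s for s in viewer.silhouettes(p,q) if s['p']>=pmin]
def st():
    s=bot.state(); print('t',round(s['t'],2),'tcp',np.round(s['tcp_pos'],4),'F',np.round(s['ft_force'],1),'w',round(s['width'],3),'g',s['grasp_force']); print(np.round(s['orientation'],3).tolist(),'q',np.round(s['q'],2)); return s
E
python3 - <<'E'
from h import *
st()
a=cam('top','top0.png');b=cam('scene','scene0.png')
for n,p in(('top',a),('scene',b)):
    R,t=RT(p);print(n,'cam at',np.round(-R.T@t,3),p['fx'])
for q in['slice_a_mid','bundle','jar','marker','cover_knob','pawl_tab','dial_grip','cover']:
    for s in sil(a,q): print(q,round(s['p'],2),np.round(s['centre']),s['region'].sum(),np.round(unproj(a,s['centre'],0.006),3))
E
```

```text
t 0.0 tcp [0.1993 0.6181 0.2136] F [0.2 0.1 0.3] w 0.998 g 0.0
[[-0.952, 0.307, -0.0], [0.307, 0.952, -0.002], [-0.0, -0.002, -1.0]] q [-1.3   0.47 -0.01  1.6   0.01  1.07 -0.06]
top cam at [ 0.122 -0.136  1.625] 516.7098213868243
scene cam at [-0.499  0.505  1.295] 487.1514734419298
slice_a_mid 0.51 [221. 168.] 223 [0.56  0.316 0.006]
bundle 0.5 [210. 122.] 295 [0.704 0.413 0.006]
bundle 0.43 [375. 223.] 1608 [ 0.551 -0.219  0.006]
jar 0.73 [438. 211.] 634 [ 0.656 -0.401  0.006]
marker 0.7 [318. 179.] 177 [0.63  0.003 0.006]
cover_knob 0.83 [372. 224.] 1616 [ 0.547 -0.212  0.006]
dial_grip 0.63 [209. 121.] 280 [0.705 0.417 0.006]
dial_grip 0.45 [422. 254.] 155 [ 0.505 -0.39   0.006]
cover 0.71 [376. 219.] 1602 [ 0.566 -0.219  0.006]
cover 0.7 [392. 234.] 5135 [ 0.534 -0.282  0.006]
```

Run:
```python
import cv2
a=cv2.imread('pics/top0.png');b=cv2.imread('pics/scene0.png')
cv2.imwrite('pics/top0c.png',cv2.resize(a[60:330,160:480],None,fx=2.4,fy=2.2))
cv2.imwrite('pics/sc0.png',b)
```

```text
(no output)
```

View pics/top0c.png

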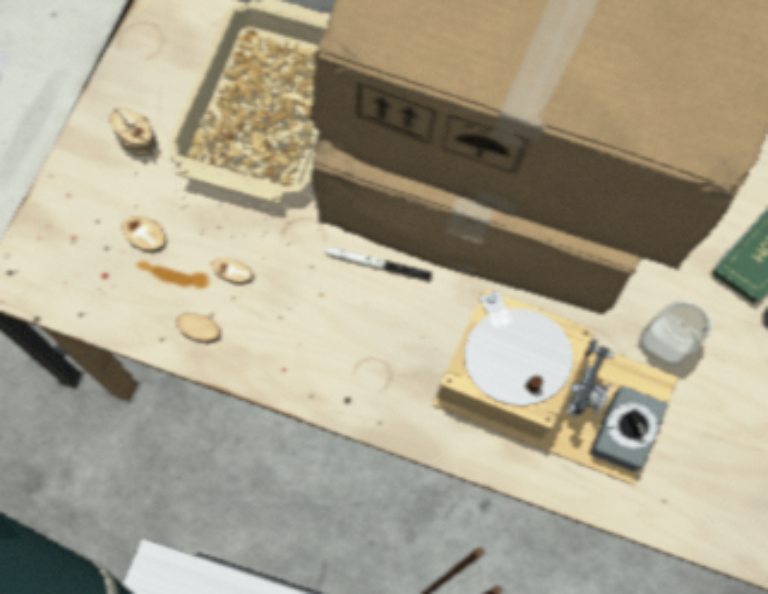

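View pics/sc0.png

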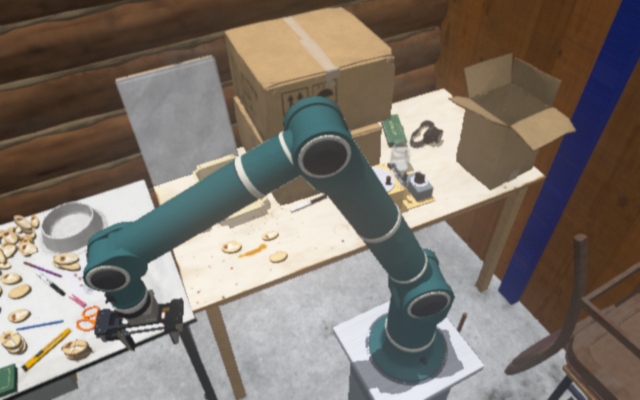

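Top crop shows three loose slices, at (143,233), (232,270) and (198,326); the bundle is at (132,130), the box with the closed cover at (520,355), the knob at (534,383), the pin at (492,300) and the dial at (633,425).

```bash
cat >> h.py <<'E'
from scipy.optimize import least_squares
def fitbox(p,obs,x0=(0.55,-.22,0)):
    # obs: list of (box xy, z, uv)
    def f(v):
        r=[]
        for (bx,by),z,uv in obs:
            c,s=np.cos(v[2]),np.sin(v[2]); r+=list(proj(p,[v[0]+c*bx-s*by,v[1]+s*bx+c*by,z])-uv)
        return r
    q=least_squares(f,x0); return q.x,q.fun
def b2w(v,b):
    c,s=np.cos(v[2]),np.sin(v[2]); return np.array([v[0]+c*b[0]-s*b[1],v[1]+s*b[0]+c*b[1]])
E
python3 - <<'E'
from h import *
a=cam('top')
k=np.array([.062,.062])-133e-3*np.array([1,1])/2**.5
f=lambda x,y:(x/2.4+160,y/2.2+60)
obs=[((.062,.062),.11,f(492,302)),(k,.14,f(534,380)),((-.02,-.171),.096,f(633,424))]
v,r=fitbox(a,obs);print('box',v,np.round(r,1))
for n,b in(('pin',(.062,.062)),('knob',k),('tab',(.048-.086,-.095)),('dial',(-.02,-.171))):print(n,b2w(v,b))
for x,y in((143,233),(232,270),(198,326),(132,130)):print(unproj(a,f(x,y),.012))
E
```

```text
box [ 0.52660924 -0.21415198 -0.10402165] [-0.5 -1.5 -0.3  1.2  0.8  0.2]
pin [ 0.59471182 -0.15892484]
knob [ 0.49140986 -0.24269658]
tab [ 0.4789504  -0.30469278]
dial [ 0.4889617  -0.38215098]
[0.56410615 0.32197653 0.012     ]
[0.55034527 0.18586933 0.012     ]
[0.45483836 0.19812419 0.012     ]
[0.71491276 0.39995947 0.012     ]
```

```bash
cat >> h.py <<'E'
def go(x,y,z,yaw=None):
    """print tool-axes shift to target; yaw (deg): desired world direction of tool y (mod 180)"""
    s=st(); R=np.array(s['orientation']); d=R.T@(np.array([x,y,z])-s['tcp_pos'])
    n=np.linalg.norm(d); k=int(np.ceil(n/.0415)); print('shift',np.round(d,4),'rows',k,'each',np.round(d/max(k,1),4))
    cur=np.degrees(np.arctan2(R[1,1],R[0,1]))
    if yaw is not None:
        dy=-(((yaw-cur)+90)%180-90); print('rotz',round(dy,1),'cur yaw',round(cur,1))
        tilt=np.cross(R[:,2],[0,0,-1]); print('tilt(tool,deg)',np.round(np.degrees(R.T@tilt),2))
E
R='{"slide":[-0.0317,-0.022,-0.0038],"rot":[0,0,0],"hand":0.0919}'
python3 -m pendant '[{"slide":[-0.032,-0.022,-0.004],"rot":[0,0,0],"hand":0.09},{"slide":[-0.032,-0.022,-0.004],"rot":[0,0,0],"hand":0.09},{"slide":[-0.032,-0.022,-0.004],"rot":[0,0,0],"hand":0.09},{"slide":[-0.032,-0.022,-0.004],"rot":[0,0,0],"hand":0.09},{"slide":[-0.032,-0.022,-0.004],"rot":[0,0,0],"hand":0.09}]'
python3 -m pendant '[{"slide":[-0.032,-0.022,-0.004],"rot":[0,0,0],"hand":0.09},{"slide":[-0.032,-0.022,-0.004],"rot":[0,0,0],"hand":0.09},{"slide":[-0.032,-0.022,-0.004],"rot":[0,0,0],"hand":0.09},{"slide":[-0.032,-0.022,-0.004],"rot":[0,0,0],"hand":0.09},{"slide":[-0.032,-0.022,-0.004],"rot":[0,0,0],"hand":0.09}]'
python3 -m pendant '[{"slide":[-0.032,-0.022,-0.004],"rot":[0,0,0],"hand":0.09},{"slide":[-0.032,-0.022,-0.004],"rot":[0,0,0],"hand":0.09},{"slide":[0,0,0],"rot":[0,0,0],"hand":0.09}]'
python3 - <<'E'
from h import *
st(); w=cam('wrist','w1.png')
R,t=RT(w);print('cam',-R.T@t,R.T[:,2])
for s in sil(w,'slice_a_mid',.2):
    print(round(s['p'],2),np.round(s['centre']),s['region'].sum(),np.round(unproj(w,s['centre'],.012),3))
E
```

```text
t: 0.97
tcp_pos: [0.3189, 0.4633, 0.2349]
orientation: [[-0.952, 0.307, 0.0], [0.307, 0.952, 0.0], [-0.0, 0.0, -1.0]]
ft_force: [1.4, -0.3, -0.9]
width: 0.98
grasp_force: 0.0
t: 1.38
tcp_pos: [0.4374, 0.3094, 0.2552]
orientation: [[-0.952, 0.307, 0.001], [0.307, 0.952, 0.001], [-0.0, 0.001, -1.0]]
ft_force: [0.3, -0.5, -0.1]
width: 0.98
grasp_force: 0.0
t: 1.63
tcp_pos: [0.4893, 0.2418, 0.264]
orientation: [[-0.948, 0.318, 0.005], [0.318, 0.948, -0.002], [-0.005, -0.001, -1.0]]
ft_force: [-0.4, -0.2, -0.2]
width: 0.979
grasp_force: 0.0
t 1.63 tcp [0.4893 0.2418 0.264 ] F [-0.4 -0.2 -0.2] w 0.979 g 0.0
[[-0.948, 0.318, 0.005], [0.318, 0.948, -0.002], [-0.005, -0.001, -1.0]] q [-0.69  0.24  0.2   1.82 -0.05  1.09  0.77]
cam [0.41078674 0.26847832 0.43331406] [ 0.27913599 -0.09365568 -0.95567343]
0.73 [388. 203.] 1149 [0.569 0.324 0.012]
```

View pics/w1.png

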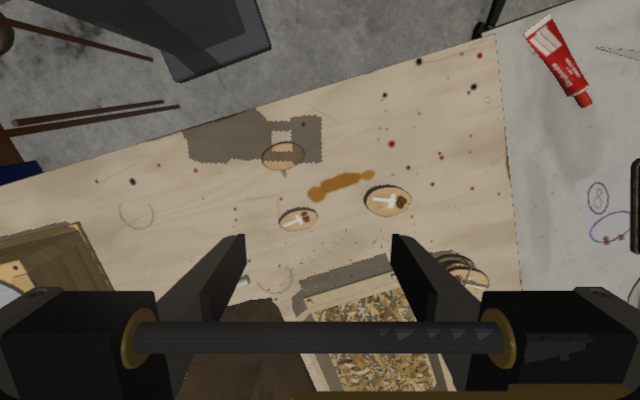

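Wrist view: loose slices at (282,154), (299,219) and (388,201), with the bundle at (460,268). Next I move over the box for a close look.

```bash
python3 -m pendant '[{"slide":[-0.0108,-0.037,-0.0055],"rot":[0,0,0],"hand":0.09},{"slide":[-0.0108,-0.037,-0.0055],"rot":[0,0,0],"hand":0.09},{"slide":[-0.0108,-0.037,-0.0055],"rot":[0,0,0],"hand":0.09},{"slide":[-0.0108,-0.037,-0.0055],"rot":[0,0,0],"hand":0.09},{"slide":[-0.0108,-0.037,-0.0055],"rot":[0,0,0],"hand":0.09}]' >/dev/null
python3 -m pendant '[{"slide":[-0.0108,-0.037,-0.0055],"rot":[0,0,0],"hand":0.09},{"slide":[-0.0108,-0.037,-0.0055],"rot":[0,0,0],"hand":0.09},{"slide":[-0.0108,-0.037,-0.0055],"rot":[0,0,0],"hand":0.09},{"slide":[-0.0108,-0.037,-0.0055],"rot":[0,0,0],"hand":0.09},{"slide":[-0.0108,-0.037,-0.0055],"rot":[0,0,0],"hand":0.09}]' >/dev/null
python3 -m pendant '[{"slide":[-0.0108,-0.037,-0.0055],"rot":[0,0,0],"hand":0.09},{"slide":[-0.0108,-0.037,-0.0055],"rot":[0,0,0],"hand":0.09},{"slide":[0,0,0],"rot":[0,0,-6.2],"hand":0.09},{"slide":[0,0,0],"rot":[0,0,-6.2],"hand":0.09},{"slide":[0,0,0],"rot":[0,0,0],"hand":0.09}]' >/dev/null
python3 - <<'E'
from h import *
w=cam('wrist','w2.png'); go(.49,-.243,.2,84)
E
```

```text
t 3.03 tcp [ 0.4715 -0.2112  0.3283] F [ 0.3 -0.3 -0.3] w 0.98 g 0.0
[[-0.995, 0.095, -0.0], [0.095, 0.995, 0.001], [0.0, 0.001, -1.0]] q [-0.13  0.13  0.54  1.81 -0.07  1.22  1.91]
shift [-0.0215 -0.03    0.1283] rows 4 each [-0.0054 -0.0075  0.0321]
rotz 0.6 cur yaw 84.6
tilt(tool,deg) [ 0.04 -0.02 -0.  ]
```

View pics/w2.png

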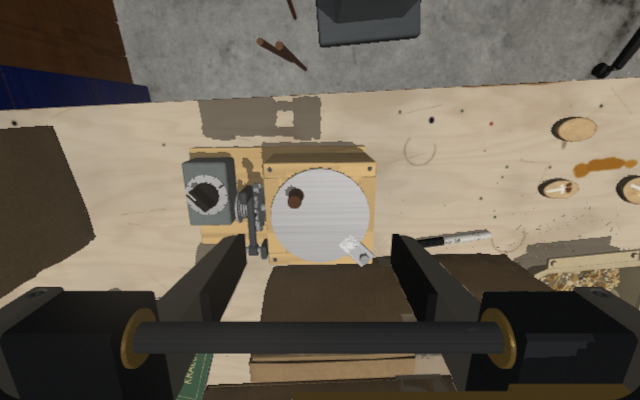

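Wrist view from above the box: knob top at (296,201), deck front corners at (264,164) and (376,162), pin near (362,259), dial at (207,195), pawl tab near (263,252).

Run:
```python
from h import *
a=cam('wrist'); im=a['pixels']
k=np.array([.062,.062])-133e-3*np.array([1,1])/2**.5
obs=[((.062,.062),.115,(362,259)),(k,.143,(296,200)),((-.075,.075),.105,(376,162)),((-.075,-.075),.105,(264,164)),((-.02,-.171),.096,(206,195))]
v,r=fitbox(a,obs);print('box',v,np.round(r,1))
for n,b in(('pin',(.062,.062)),('knob',k),('tab',(.048-.086,-.095)),('dial',(-.02,-.171))):print(n,b2w(v,b),proj(a,[*b2w(v,b),.13]))
cv2.imwrite('pics/w2c.png',cv2.resize(im[140:280,170:390],None,fx=3.6,fy=3.6,interpolation=cv2.INTER_CUBIC))
```

```text
box [ 0.52917906 -0.21143972 -0.10981084] [ 2.4  0.8  0.1  0.8  3.5  0.3  1.2 -3.4 -7.5  2.9]
pin [ 0.59760022 -0.15660776] [366.07381169 265.01329362]
knob [ 0.49381503 -0.23978007] [296.83860461 197.8641596 ]
tab [ 0.48099686 -0.30170309] [247.08994632 192.62346139]
dial [ 0.49055958 -0.37921796] [188.4936442  205.30346427]
```

View pics/w2c.png

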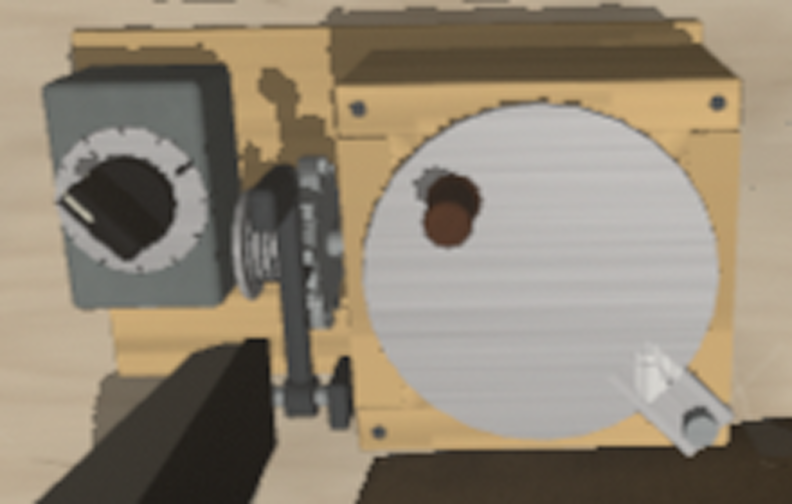

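Crop: knob top at (449,225), pin at (700,425), dial pointer up-left near (75,205), and the long mark up-right at (185,168). The dial therefore needs roughly +115° clockwise.

Run:
```python
from h import *
a=cam('wrist')
k=np.array([.062,.062])-133e-3*np.array([1,1])/2**.5
f=lambda x,y:(x/3.6+170,y/3.6+140)
obs=[((.062,.062),.112,f(700,425)),(k,.143,f(449,225)),((-.075,.075),.105,f(738,78)),((-.075,-.075),.105,f(337,85)),((.075,.075),.105,f(728,447))]
v,r=fitbox(a,obs);print('box',v,np.round(r,1))
P=lambda b,z:np.round((proj(a,[*b2w(v,b),z])-[170,140])*3.6)
for n,b,z in(('pin',(.062,.062),.11),('knob',k,.143),('tab',(.048-.086,-.095),.144),('dial',(-.02,-.171),.096),('pivot',(.048,-.095),.108)):print(n,b2w(v,b),P(b,z))
print(unproj(a,f(449,225),.143),unproj(a,f(700,425),.112))
pin=b2w(v,(.062,.062))
for d in range(0,101,10):
    an=np.radians(225-d)+v[2]; print(d,np.round(pin+.133*np.array([np.cos(an),np.sin(an)]),4))
go(.49,-.243,.2,84)
```

```text
box [ 0.53040282 -0.21307766 -0.07863209] [ 0.1  0.4 -0.6  0.2  1.6 -0.1 -1.2 -0.1  0.2 -0.1]
pin [ 0.59708141 -0.1561394 ] [699. 424.]
knob [ 0.49593945 -0.24250666] [447. 226.]
tab [ 0.48505788 -0.30479918] [261. 213.]
dial [ 0.49703238 -0.38197826] [ 99. 225.]
pivot [ 0.57079215 -0.31155457] [302. 396.]
[ 0.4957696  -0.24178675  0.143     ] [ 0.59650915 -0.15618841  0.112     ]
0 [ 0.4959 -0.2425]
10 [ 0.4825 -0.2236]
20 [ 0.4725 -0.2027]
30 [ 0.4663 -0.1804]
40 [ 0.4641 -0.1573]
50 [ 0.4659 -0.1342]
60 [ 0.4717 -0.1117]
70 [ 0.4813 -0.0906]
80 [ 0.4945 -0.0715]
90 [ 0.5107 -0.055 ]
100 [ 0.5296 -0.0415]
t 3.13 tcp [ 0.4714 -0.2113  0.3284] F [ 0.2 -0.2  0.8] w 0.977 g 0.0
[[-0.995, 0.095, -0.0], [0.095, 0.995, 0.001], [0.0, 0.001, -1.0]] q [-0.13  0.13  0.54  1.81 -0.07  1.22  1.91]
shift [-0.0216 -0.0299  0.1284] rows 4 each [-0.0054 -0.0075  0.0321]
rotz 0.5 cur yaw 84.5
tilt(tool,deg) [ 0.03 -0.02 -0.  ]
```

```bash
python3 -m pendant '[{"slide":[-0.0272,-0.0285,0],"rot":[0,0,0],"hand":0.05},{"slide":[0,0,0.035],"rot":[0,0,0],"hand":0.05},{"slide":[0,0,0.035],"rot":[0,0,0],"hand":0.05},{"slide":[0,0,0.035],"rot":[0,0,0],"hand":0.05},{"slide":[0,0,0.035],"rot":[0,0,0],"hand":0.05}]' 8
python3 -m pendant '[{"slide":[0,0,0.035],"rot":[0,0,0],"hand":0.05},{"slide":[0,0,0.025],"rot":[0,0,0],"hand":0.05},{"slide":[0,0,0.01],"rot":[0,0,0],"hand":0.05},{"slide":[0,0,0],"rot":[0,0,0],"hand":0.05}]'
python3 -m pendant '[{"slide":[0,0,0],"rot":[0,0,0],"hand":0.0},{"slide":[0,0,0],"rot":[0,0,0],"hand":0.0},{"slide":[0,0,0],"rot":[0,0,0],"hand":0.0},{"slide":[0,0,0],"rot":[0,0,0],"hand":0.0},{"slide":[0,0,0],"rot":[0,0,0],"hand":0.0}]'
python3 - <<'E'
from h import *
s=st(); R=np.array(s['orientation']); v=(.5304,-.2131,-.0786); pin=b2w(v,(.062,.062)); o=s['tcp_pos']; print(np.linalg.norm(o[:2]-pin))
p=lambda d:pin+.133*np.array([np.cos(np.radians(225-d)+v[2]),np.sin(np.radians(225-d)+v[2])])
for d in range(0,100,10): q=p(d+10)-p(d); print(d,np.round(R.T@[*q,0],4))
E
```

```text
t: 3.55
tcp_pos: [0.4958, -0.2426, 0.1872]
orientation: [[-0.995, 0.096, 0.001], [0.096, 0.995, 0.0], [-0.001, 0.0, -1.0]]
ft_force: [0.2, 1.1, 0.4]
width: 0.64
grasp_force: 0.0
t: 3.88
tcp_pos: [0.4942, -0.2422, 0.1164]
orientation: [[-0.995, 0.095, -0.005], [0.095, 0.995, 0.002], [0.005, 0.001, -1.0]]
ft_force: [-0.6, -0.5, 0.9]
width: 0.542
grasp_force: 0.0
t: 4.3
tcp_pos: [0.4961, -0.2439, 0.1197]
orientation: [[-0.995, 0.095, 0.002], [0.095, 0.995, -0.0], [-0.002, -0.0, -1.0]]
ft_force: [0.3, -0.7, -0.4]
width: 0.199
grasp_force: 0.0
t 4.3 tcp [ 0.4961 -0.2439  0.1197] F [ 0.3 -0.7 -0.4] w 0.199 g 0.0
[[-0.995, 0.095, 0.002], [0.095, 0.995, -0.0], [-0.002, -0.0, -1.0]] q [ 0.01  0.45  0.49  1.95 -0.29  0.81  2.14]
0.13381029180248244
0 [ 0.0152  0.0175 -0.    ]
10 [ 0.0119  0.0199 -0.    ]
20 [ 0.0083  0.0216 -0.    ]
30 [ 0.0044  0.0228 -0.    ]
40 [ 0.0004  0.0232 -0.    ]
50 [-0.0036  0.0229  0.    ]
60 [-0.0076  0.0219  0.    ]
70 [-0.0112  0.0203  0.    ]
80 [-0.0146  0.018   0.    ]
90 [-0.0175  0.0152  0.    ]
```

```bash
python3 -m pendant '[{"slide":[0,0,0],"rot":[0,0,0],"hand":0.0},{"slide":[0,0,0],"rot":[0,0,0],"hand":0.0},{"slide":[0.0076,0.0088,0],"rot":[0,0,0],"hand":0.0},{"slide":[0.0076,0.0088,0],"rot":[0,0,0],"hand":0.0}]'
python3 -m pendant '[{"slide":[0.006,0.01,0],"rot":[0,0,0],"hand":0.0},{"slide":[0.006,0.01,0],"rot":[0,0,0],"hand":0.0},{"slide":[0.0042,0.0108,0],"rot":[0,0,0],"hand":0.0},{"slide":[0.0042,0.0108,0],"rot":[0,0,0],"hand":0.0}]'
python3 -m pendant '[{"slide":[0.0022,0.0114,0],"rot":[0,0,0],"hand":0.0},{"slide":[0.0022,0.0114,0],"rot":[0,0,0],"hand":0.0},{"slide":[0.0002,0.0116,0],"rot":[0,0,0],"hand":0.0},{"slide":[0.0002,0.0116,0],"rot":[0,0,0],"hand":0.0}]'
python3 -m pendant '[{"slide":[-0.0018,0.0114,0],"rot":[0,0,0],"hand":0.0},{"slide":[-0.0018,0.0114,0],"rot":[0,0,0],"hand":0.0},{"slide":[-0.0038,0.011,0],"rot":[0,0,0],"hand":0.0},{"slide":[-0.0038,0.011,0],"rot":[0,0,0],"hand":0.0}]'
python3 -m pendant '[{"slide":[-0.0056,0.0102,0],"rot":[0,0,0],"hand":0.0},{"slide":[-0.0056,0.0102,0],"rot":[0,0,0],"hand":0.0},{"slide":[-0.0073,0.009,0],"rot":[0,0,0],"hand":0.0},{"slide":[-0.0073,0.009,0],"rot":[0,0,0],"hand":0.0}]'
python3 -m pendant '[{"slide":[-0.0088,0.0076,0],"rot":[0,0,0],"hand":0.0},{"slide":[-0.0088,0.0076,0],"rot":[0,0,0],"hand":0.0},{"slide":[-0.003,0.0023,0],"rot":[0,0,0],"hand":0.0},{"slide":[0,0,0],"rot":[0,0,0],"hand":0.0}]'
```

```text
t: 4.63
tcp_pos: [0.4822, -0.2256, 0.1193]
orientation: [[-0.995, 0.097, 0.002], [0.097, 0.995, -0.002], [-0.002, -0.002, -1.0]]
ft_force: [0.7, 0.1, 5.2]
width: 0.193
grasp_force: 8.0
t: 4.97
tcp_pos: [0.4648, -0.1805, 0.1186]
orientation: [[-0.995, 0.096, -0.0], [0.096, 0.995, 0.0], [0.0, 0.0, -1.0]]
ft_force: [0.2, -1.8, 2.9]
width: 0.192
grasp_force: 8.0
t: 5.3
tcp_pos: [0.4645, -0.1336, 0.1183]
orientation: [[-0.995, 0.095, -0.001], [0.095, 0.995, 0.0], [0.001, 0.0, -1.0]]
ft_force: [-0.1, -1.5, 1.1]
width: 0.193
grasp_force: 8.0
t: 5.63
tcp_pos: [0.4801, -0.0901, 0.1182]
orientation: [[-0.996, 0.095, -0.001], [0.095, 0.996, 0.0], [0.001, 0.0, -1.0]]
ft_force: [-1.2, -1.6, -0.2]
width: 0.191
grasp_force: 8.0
t: 5.97
tcp_pos: [0.5105, -0.0549, 0.1183]
orientation: [[-0.995, 0.095, -0.001], [0.095, 0.995, -0.0], [0.001, -0.0, -1.0]]
ft_force: [-0.8, -1.2, -2.8]
width: 0.191
grasp_force: 8.0
t: 6.3
tcp_pos: [0.5307, -0.0426, 0.118]
orientation: [[-0.995, 0.096, -0.005], [0.096, 0.995, -0.003], [0.005, -0.003, -1.0]]
ft_force: [-6.4, -5.6, 2.2]
width: 0.195
grasp_force: 8.0
```

```bash
python3 -m pendant '[{"slide":[0,0,0],"rot":[0,0,0],"hand":0.05},{"slide":[0,0,0],"rot":[0,0,0],"hand":0.05},{"slide":[0,0,0],"rot":[0,0,0],"hand":0.05},{"slide":[0,0,-0.03],"rot":[0,0,0],"hand":0.05},{"slide":[0,0,-0.035],"rot":[0,0,0],"hand":0.05}]'
python3 -m pendant '[{"slide":[0,0,-0.035],"rot":[0,0,0],"hand":0.08},{"slide":[0.008,0.04,0],"rot":[0,0,0],"hand":0.08},{"slide":[0.008,0.04,0],"rot":[0,0,0],"hand":0.08},{"slide":[0.008,0.04,0],"rot":[0,0,0],"hand":0.08},{"slide":[0.008,0.04,0],"rot":[0,0,0],"hand":0.08}]'
python3 -m pendant '[{"slide":[0.008,0.04,0],"rot":[0,0,0],"hand":0.08},{"slide":[0.008,0.04,0],"rot":[0,0,0],"hand":0.08},{"slide":[0.008,0.04,0],"rot":[0,0,0],"hand":0.08},{"slide":[0,0,0],"rot":[0,0,0],"hand":0.08}]'
cat >> h.py <<'E'
def slices(p,pmin=.15):
    out=[]
    for s in sil(p,'slice_a_mid',pmin):
        m=s['region'].astype(np.uint8)
        c=max(cv2.findContours(m,cv2.RETR_EXTERNAL,cv2.CHAIN_APPROX_NONE)[0],key=cv2.contourArea)[:,0]
        if len(c)<20: continue
        X=np.array([unproj(p,u,.010)[:2] for u in c])
        (cx,cy),(a,b),an=cv2.fitEllipse((X*1000).astype(np.float32))
        yaw=an # direction of first axis (width a)
        print('p',round(s['p'],2),'uv',np.round(s['centre']),'xy',round(cx/1000,4),round(cy/1000,4),'axes mm',round(a,1),round(b,1),'short-axis yaw deg',round(an,1))
E
python3 - <<'E'
from h import *
st(); p=cam('wrist','w3.png'); slices(p); print('top'); slices(cam('top'),.1)
E
```

```text
t: 6.72
tcp_pos: [0.5309, -0.0398, 0.1825]
orientation: [[-0.995, 0.095, -0.005], [0.095, 0.996, -0.001], [0.005, -0.001, -1.0]]
ft_force: [0.6, 0.5, 1.2]
width: 0.534
grasp_force: 0.0
t: 7.13
tcp_pos: [0.5157, 0.1244, 0.2196]
orientation: [[-0.995, 0.095, 0.002], [0.095, 0.995, 0.002], [-0.002, 0.002, -1.0]]
ft_force: [0.2, 0.8, 0.4]
width: 0.864
grasp_force: 0.0
t: 7.47
tcp_pos: [0.5007, 0.2543, 0.2186]
orientation: [[-0.997, 0.082, -0.0], [0.082, 0.997, 0.005], [0.0, 0.005, -1.0]]
ft_force: [-0.2, 1.2, -0.5]
width: 0.868
grasp_force: 0.0
t 7.47 tcp [0.5007 0.2543 0.2186] F [-0.2  1.2 -0.5] w 0.868 g 0.0
[[-0.997, 0.082, -0.0], [0.082, 0.997, 0.005], [0.0, 0.005, -1.0]] q [-0.82  0.32  0.36  1.84 -0.14  1.    1.08]
p 0.66 uv [370. 220.] xy 0.5659 0.3236 axes mm 46.7 68.7 short-axis yaw deg 158.3
top
p 0.48 uv [220. 173.] xy 0.5479 0.3132 axes mm 13.1 33.3 short-axis yaw deg 177.7
```

View pics/w3.png

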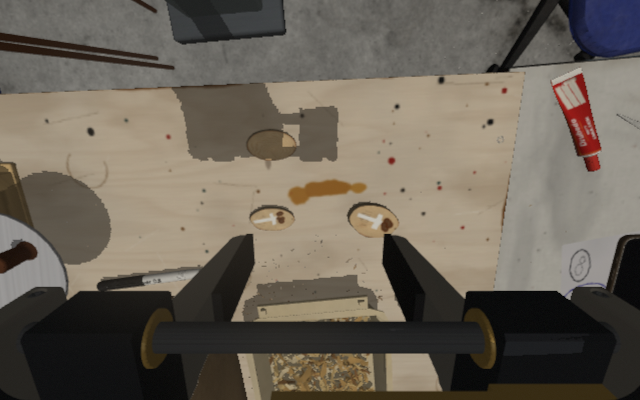

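The cover is aside. Slices show at (272,145), (271,218) and (373,220). The networks only found the last one, so I'll segment the other two with grabCut and check the cardboard box's front edge.

```bash
cat >> h.py <<'E'
def gc(p,cx,cy,a=34,b=24,z=.010):
    im=np.ascontiguousarray(p['pixels']); m=np.full(im.shape[:2],cv2.GC_BGD,np.uint8)
    cv2.ellipse(m,(int(cx),int(cy)),(a,b),0,0,360,cv2.GC_PR_BGD,-1); cv2.ellipse(m,(int(cx),int(cy)),(a*2//3,b*2//3),0,0,360,cv2.GC_PR_FGD,-1)
    m=cv2.grabCut(im,m,None,np.zeros((1,65)),np.zeros((1,65)),5,cv2.GC_INIT_WITH_MASK)[0]
    c=max(cv2.findContours((m%2).astype(np.uint8),cv2.RETR_EXTERNAL,cv2.CHAIN_APPROX_NONE)[0],key=cv2.contourArea)
    c=cv2.convexHull(c)[:,0]
    X=np.array([unproj(p,u,z)[:2] for u in c]); (x,y),(w,l),an=cv2.fitEllipse((X*1000).astype(np.float32))
    print('gc',np.round(c.mean(0)),'xy',round(x/1000,4),round(y/1000,4),'axes',round(w,1),round(l,1),'short yaw',round(an,1))
E
python3 - <<'E'
from h import *
p=cam('wrist')
for c in((373,220),(272,145),(271,218)): gc(p,*c)
a=cam('top')
for u in((414,201),(293.3,155.5)):print(unproj(a,u,0),unproj(a,u,.1))
go(.566,.3235,.06,158)
E
```

```text
gc [387. 215.] xy 0.5707 0.3251 axes 57.0 65.4 short yaw 139.5
gc [279. 137.] xy 0.4579 0.199 axes 44.8 61.3 short yaw 0.4
gc [283. 215.] xy 0.5511 0.1892 axes 37.9 61.0 short yaw 176.1
[ 0.66572707 -0.31882874  0.        ] [ 0.63226214 -0.30755474  0.1       ]
[0.68359816 0.10685224 0.        ] [0.64903315 0.09192285 0.1       ]
t 7.77 tcp [0.5037 0.2421 0.2188] F [-0.5 -0.5 -0.2] w 0.872 g 0.0
[[-0.995, 0.098, 0.0], [0.098, 0.995, -0.0], [-0.0, 0.0, -1.0]] q [-0.81  0.31  0.37  1.85 -0.13  1.01  1.09]
shift [-0.054   0.0871  0.1589] rows 5 each [-0.0108  0.0174  0.0318]
rotz -73.6 cur yaw 84.4
tilt(tool,deg) [ 0.    0.03 -0.  ]
```

```bash
python3 -m pendant '[{"slide":[-0.018,0.029,0.025],"rot":[0,0,0],"hand":0.08},{"slide":[-0.018,0.029,0.025],"rot":[0,0,0],"hand":0.08},{"slide":[-0.018,0.029,0.025],"rot":[0,0,0],"hand":0.08},{"slide":[0,0,0],"rot":[0,0,7.1],"hand":0.08},{"slide":[0,0,0],"rot":[0,0,7.1],"hand":0.08}]' >/dev/null
python3 -m pendant '[{"slide":[0,0,0],"rot":[0,0,7.1],"hand":0.08},{"slide":[0,0,0],"rot":[0,0,7.1],"hand":0.08},{"slide":[0,0,0],"rot":[0,0,7.1],"hand":0.08},{"slide":[0,0,0],"rot":[0,0,7.1],"hand":0.08},{"slide":[0,0,0],"rot":[0,0,7.1],"hand":0.08}]' >/dev/null
python3 -m pendant '[{"slide":[0,0,0],"rot":[0,0,7.1],"hand":0.08},{"slide":[0,0,0],"rot":[0,0,7.1],"hand":0.08},{"slide":[0,0,0],"rot":[0,0,7.1],"hand":0.08},{"slide":[0,0,0],"rot":[0,0,7.1],"hand":0.08},{"slide":[0,0,0],"rot":[0,0,7.1],"hand":0.08}]' >/dev/null
python3 -m pendant '[{"slide":[0,0,0],"rot":[0,0,7.1],"hand":0.08},{"slide":[0,0,0],"rot":[0,0,7.1],"hand":0.08},{"slide":[0,0,0],"rot":[0,0,7.0],"hand":0.08},{"slide":[0,0,0],"rot":[0,0,0],"hand":0.08}]' >/dev/null
python3 - <<'E'
from h import *
go(.566,.3235,.004,158); slices(cam('wrist'),.1)
E
```

```text
t 9.35 tcp [0.5648 0.3226 0.1448] F [ 0.3 -0.1  0.2] w 0.868 g 0.0
[[0.377, 0.926, 0.001], [0.926, -0.377, -0.001], [-0.0, 0.001, -1.0]] q [-1.11  0.65  0.78  1.7  -0.52  1.02 -0.53]
shift [0.0014 0.0006 0.1408] rows 4 each [0.0003 0.0002 0.0352]
rotz -0.2 cur yaw -22.2
tilt(tool,deg) [ 0.04  0.02 -0.  ]
p 0.92 uv [317. 188.] xy 0.5676 0.3238 axes mm 45.4 66.7 short-axis yaw deg 163.0
```

Well aligned. Descend and grip.

```bash
python3 -m pendant '[{"slide":[0.001,0.002,0.036],"rot":[0,0,-3],"hand":0.08},{"slide":[0,0,0.036],"rot":[0,0,0],"hand":0.08},{"slide":[0,0,0.036],"rot":[0,0,0],"hand":0.08},{"slide":[0,0,0.022],"rot":[0,0,0],"hand":0.08},{"slide":[0,0,0.010],"rot":[0,0,0],"hand":0.08}]' 12
python3 -m pendant '[{"slide":[0,0,0],"rot":[0,0,0],"hand":0.02},{"slide":[0,0,0],"rot":[0,0,0],"hand":0.02},{"slide":[0,0,0],"rot":[0,0,0],"hand":0.02},{"slide":[0,0,0],"rot":[0,0,0],"hand":0.02},{"slide":[0,0,0],"rot":[0,0,0],"hand":0.02}]'
python3 -m pendant '[{"slide":[0,0,0],"rot":[0,0,0],"hand":0.02},{"slide":[0,0,0],"rot":[0,0,0],"hand":0.02}]'
```

```text
t: 9.87
tcp_pos: [0.5645, 0.3226, 0.0013]
orientation: [[0.322, 0.947, -0.005], [0.947, -0.322, -0.002], [-0.004, -0.004, -1.0]]
ft_force: [-1.2, -0.3, 0.7]
width: 0.869
grasp_force: 0.0
t: 10.28
tcp_pos: [0.5671, 0.3246, 0.0062]
orientation: [[0.323, 0.946, 0.002], [0.946, -0.323, 0.002], [0.002, 0.001, -1.0]]
ft_force: [-0.3, -1.0, -0.7]
width: 0.531
grasp_force: 0.0
t: 10.45
tcp_pos: [0.567, 0.3246, 0.006]
orientation: [[0.323, 0.946, 0.001], [0.946, -0.323, 0.001], [0.002, 0.001, -1.0]]
ft_force: [-0.4, -0.7, 6.3]
width: 0.495
grasp_force: 12.0
```

```bash
python3 -m pendant '[{"slide":[0,0,-0.01],"rot":[0,0,0],"hand":0.02},{"slide":[0,0,-0.02],"rot":[0,0,0],"hand":0.02},{"slide":[0,0,-0.035],"rot":[0,0,0],"hand":0.02},{"slide":[0,0,-0.04],"rot":[0,0,0],"hand":0.02},{"slide":[0,0,-0.04],"rot":[0,0,0],"hand":0.02}]' 25
python3 -m pendant '[{"slide":[0,0,-0.035],"rot":[0,0,0],"hand":0.02},{"slide":[-0.037,0.01,0],"rot":[0,0,0],"hand":0.02},{"slide":[-0.037,0.01,0],"rot":[0,0,0],"hand":0.02},{"slide":[-0.037,0.01,0],"rot":[0,0,0],"hand":0.02},{"slide":[-0.037,0.01,0],"rot":[0,0,0],"hand":0.02}]' |grep -E 'width|grasp'
python3 -m pendant '[{"slide":[-0.037,0.01,0],"rot":[0,0,0],"hand":0.02},{"slide":[-0.037,0.01,0],"rot":[0,0,0],"hand":0.02},{"slide":[-0.037,0.01,0],"rot":[0,0,0],"hand":0.02},{"slide":[-0.037,0.01,0],"rot":[0,0,0],"hand":0.02},{"slide":[-0.037,0.01,0],"rot":[0,0,0],"hand":0.02}]'|grep -E 'width|grasp'
python3 -m pendant '[{"slide":[-0.037,0.01,0],"rot":[0,0,0],"hand":0.02},{"slide":[-0.037,0.01,0],"rot":[0,0,0],"hand":0.02},{"slide":[-0.037,0.01,0],"rot":[0,0,0],"hand":0.02},{"slide":[-0.037,0.01,0],"rot":[0,0,0],"hand":0.02},{"slide":[0,0,0],"rot":[0,0,0],"hand":0.02}]'|grep -E 'width|grasp'
python3 - <<'E'
from h import *
go(.5304,-.2131,.077,158); cam('wrist','w4.png')
E
```

```text
t: 10.87
tcp_pos: [0.5657, 0.3234, 0.1512]
orientation: [[0.324, 0.946, -0.001], [0.946, -0.324, -0.001], [-0.002, -0.001, -1.0]]
ft_force: [0.8, 0.5, -0.1]
width: 0.487
grasp_force: 25.0
width: 0.486
grasp_force: 25.0
width: 0.484
grasp_force: 25.0
width: 0.484
grasp_force: 25.0
t 12.12 tcp [ 0.5316 -0.1826  0.1863] F [-0.1 -0.7 -0.6] w 0.484 g 24.99893659783993
[[0.335, 0.942, 0.002], [0.942, -0.335, -0.005], [-0.004, 0.003, -1.0]] q [-0.42  0.46  0.89  1.89 -0.42  0.99  0.32]
shift [-0.0287  0.0088  0.1094] rows 3 each [-0.0096  0.0029  0.0365]
rotz 2.4 cur yaw -19.6
tilt(tool,deg) [ 0.18  0.22 -0.  ]
```

View pics/w4.png

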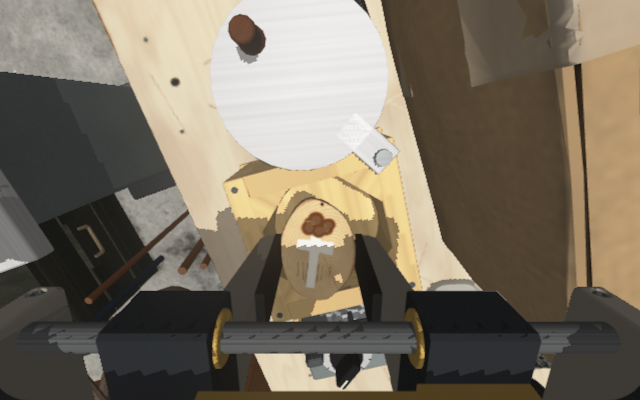

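The slice is held between the pads and the open port is below it. I'll centre over the port and check once more before lowering.

```bash
python3 -m pendant '[{"slide":[-0.029,0.009,0.02],"rot":[0,0,0],"hand":0.02},{"slide":[0,0,0.02],"rot":[0,0,0],"hand":0.02},{"slide":[0,0,0],"rot":[0,0,0],"hand":0.02},{"slide":[0,0,0],"rot":[0,0,0],"hand":0.02}]' |grep -E 'width|grasp'
python3 - <<'E'
from h import *
go(.5304,-.2131,.077,158)
E
```

```text
width: 0.491
grasp_force: 25.0
t 12.5 tcp [ 0.5326 -0.2019  0.1442] F [ 0.6  0.6 -0.2] w 0.491 g 24.999949804041535
[[0.322, 0.947, -0.002], [0.947, -0.322, 0.001], [0.0, -0.003, -1.0]] q [-0.33  0.53  0.84  1.9  -0.49  0.93  0.41]
shift [-0.0113  0.0017  0.0672] rows 2 each [-0.0056  0.0008  0.0336]
rotz 3.2 cur yaw -18.8
tilt(tool,deg) [-0.14 -0.03 -0.  ]
```

```bash
python3 -m pendant '[{"slide":[-0.011,0.001,0],"rot":[0,0,0],"hand":0.02},{"slide":[0,0,0.02],"rot":[0,0,0],"hand":0.02},{"slide":[0,0,0.02],"rot":[0,0,0],"hand":0.02},{"slide":[0,0,0.015],"rot":[0,0,0],"hand":0.02},{"slide":[0,0,0.01],"rot":[0,0,0],"hand":0.02}]'
python3 -m pendant '[{"slide":[0,0,0.002],"rot":[0,0,0],"hand":0.02},{"slide":[0,0,0],"rot":[0,0,0],"hand":0.02},{"slide":[0,0,0],"rot":[0,0,0],"hand":0.02}]'
python3 -m pendant '[{"slide":[0,0,0],"rot":[0,0,0],"hand":0.057},{"slide":[0,0,0],"rot":[0,0,0],"hand":0.057},{"slide":[0,0,0],"rot":[0,0,0],"hand":0.057},{"slide":[0,0,0],"rot":[0,0,0],"hand":0.057}]'
python3 -m pendant '[{"slide":[0,0,-0.02],"rot":[0,0,0],"hand":0.057},{"slide":[0,0,-0.03],"rot":[0,0,0],"hand":0.057},{"slide":[0,0,-0.035],"rot":[0,0,0],"hand":0.057},{"slide":[0,0,-0.035],"rot":[0,0,0],"hand":0.057},{"slide":[0,0,-0.02],"rot":[0,0,0],"hand":0.07}]'
python3 - <<'E'
from h import *
p=cam('wrist','w5.png'); slices(p); go(.551,.189,.21,176); slices(cam('top'),.1)
E
```

```text
t: 12.92
tcp_pos: [0.5308, -0.2137, 0.0796]
orientation: [[0.322, 0.947, 0.0], [0.947, -0.322, 0.0], [0.0, 0.0, -1.0]]
ft_force: [-0.5, -0.6, 0.2]
width: 0.485
grasp_force: 25.0
t: 13.17
tcp_pos: [0.5311, -0.2145, 0.0788]
orientation: [[0.323, 0.946, 0.002], [0.946, -0.323, -0.0], [0.0, 0.002, -1.0]]
ft_force: [0.5, -0.1, 0.4]
width: 0.488
grasp_force: 25.0
t: 13.5
tcp_pos: [0.5307, -0.2142, 0.0782]
orientation: [[0.323, 0.946, 0.001], [0.946, -0.323, -0.0], [0.0, 0.001, -1.0]]
ft_force: [-0.2, 0.4, -0.7]
width: 0.616
grasp_force: 0.0
t: 13.92
tcp_pos: [0.5314, -0.2153, 0.2214]
orientation: [[0.324, 0.946, 0.004], [0.946, -0.324, -0.001], [0.0, 0.004, -1.0]]
ft_force: [0.9, 0.1, -0.3]
width: 0.673
grasp_force: 0.0
p 0.65 uv [317. 192.] xy 0.5256 -0.2314 axes mm 54.7 80.9 short-axis yaw deg 163.1
p 0.31 uv [339. 269.] xy 0.5155 -0.3493 axes mm 22.4 96.2 short-axis yaw deg 84.9
p 0.24 uv [450. 270.] xy 0.6658 -0.4061 axes mm 59.2 116.2 short-axis yaw deg 45.9
t 14.02 tcp [ 0.5324 -0.2154  0.2215] F [ 0.4  0.1 -0.5] w 0.752 g 0.0
[[0.323, 0.946, 0.007], [0.946, -0.323, -0.001], [0.001, 0.007, -1.0]] q [-0.37  0.43  0.91  1.84 -0.39  1.06  0.36]
shift [ 0.3886 -0.1133  0.0112] rows 10 each [ 0.0389 -0.0113  0.0011]
rotz -14.9 cur yaw -18.9
tilt(tool,deg) [ 0.4  -0.07  0.  ]
```

View pics/w5.png

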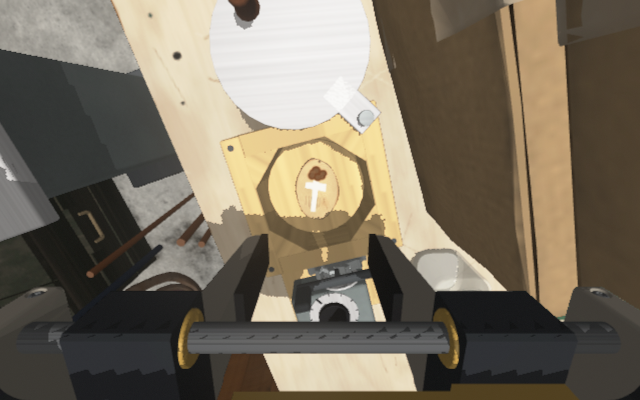

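Slice a lies flat in the middle of the well at (317,188). Next is slice b.

```bash
python3 -m pendant '[{"slide":[0.0389,-0.0113,0],"rot":[0,0,0],"hand":0.075},{"slide":[0.0389,-0.0113,0],"rot":[0,0,0],"hand":0.075},{"slide":[0.0389,-0.0113,0],"rot":[0,0,0],"hand":0.075},{"slide":[0.0389,-0.0113,0],"rot":[0,0,0],"hand":0.075},{"slide":[0.0389,-0.0113,0],"rot":[0,0,0],"hand":0.075}]' >/dev/null
python3 -m pendant '[{"slide":[0.0389,-0.0113,0],"rot":[0,0,0],"hand":0.075},{"slide":[0.0389,-0.0113,0.01],"rot":[0,0,0],"hand":0.075},{"slide":[0.0389,-0.0113,0.01],"rot":[0,0,0],"hand":0.075},{"slide":[0.0389,-0.0113,0.01],"rot":[0,0,0],"hand":0.075},{"slide":[0.0389,-0.0113,0.01],"rot":[0,0,0],"hand":0.075}]' >/dev/null
python3 -m pendant '[{"slide":[0,0,0.02],"rot":[0,0,-7.1],"hand":0.075},{"slide":[0,0,0.02],"rot":[0,0,-7.1],"hand":0.075},{"slide":[0,0,0],"rot":[0,0,0],"hand":0.075},{"slide":[0,0,0],"rot":[0,0,0],"hand":0.075}]' >/dev/null
python3 - <<'E'
from h import *
p=cam('wrist','w6.png');slices(p,.1); go(.551,.189,.004,176); u=proj(p,[.551,.189,.01]);print(u);gc(p,*u,50,70); u=proj(p,[.457,.199,.01]);print(u)
E
```

```text
t 15.38 tcp [0.5497 0.1892 0.1381] F [-0.1 -0.2  0.5] w 0.817 g 0.0
[[0.086, 0.996, 0.0], [0.996, -0.086, -0.0], [-0.0, 0.0, -1.0]] q [-0.94  0.52  0.73  1.88 -0.44  0.91 -0.09]
shift [-0.      0.0013  0.1341] rows 4 each [-0.      0.0003  0.0335]
rotz -0.9 cur yaw -4.9
tilt(tool,deg) [ 0.02  0.02 -0.  ]
[321.32563447 194.2054775 ]
gc [322. 223.] xy 0.5485 0.1647 axes 96.8 105.4 short yaw 179.4
[228.49447177 192.26051776]
```

View pics/w6.png

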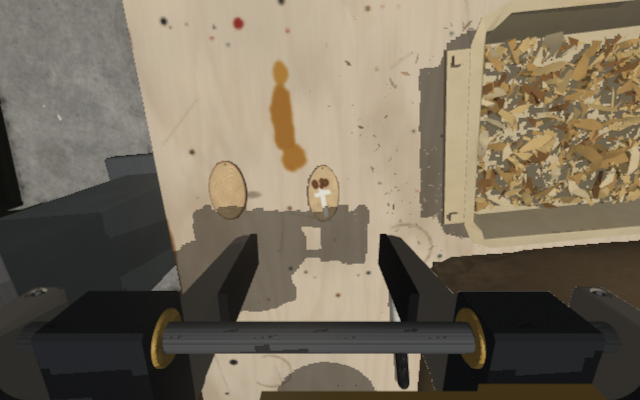

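Slice at (323,193), aligned with the gripper, and the remaining one is at (227,189). Grip the first.

```bash
python3 -m pendant '[{"slide":[0,0.003,0.036],"rot":[0,0,0],"hand":0.075},{"slide":[0,0,0.036],"rot":[0,0,0],"hand":0.075},{"slide":[0,0,0.034],"rot":[0,0,0],"hand":0.075},{"slide":[0,0,0.02],"rot":[0,0,0],"hand":0.07},{"slide":[0,0,0.009],"rot":[0,0,0],"hand":0.06}]' 15
python3 -m pendant '[{"slide":[0,0,0],"rot":[0,0,0],"hand":0.01},{"slide":[0,0,0],"rot":[0,0,0],"hand":0.01},{"slide":[0,0,0],"rot":[0,0,0],"hand":0.01},{"slide":[0,0,0],"rot":[0,0,0],"hand":0.01},{"slide":[0,0,0],"rot":[0,0,0],"hand":0.01}]'
python3 -m pendant '[{"slide":[0,0,0],"rot":[0,0,0],"hand":0.01},{"slide":[0,0,0],"rot":[0,0,0],"hand":0.01}]'
```

```text
t: 15.8
tcp_pos: [0.5513, 0.189, 0.0009]
orientation: [[0.084, 0.996, -0.002], [0.996, -0.084, -0.001], [-0.002, -0.002, -1.0]]
ft_force: [-0.1, 0.0, 0.0]
width: 0.714
grasp_force: 0.0
t: 16.22
tcp_pos: [0.5529, 0.1904, 0.004]
orientation: [[0.082, 0.997, 0.002], [0.997, -0.082, 0.001], [0.001, 0.002, -1.0]]
ft_force: [-0.3, 0.0, -0.7]
width: 0.351
grasp_force: 1.0
t: 16.38
tcp_pos: [0.5529, 0.1904, 0.0039]
orientation: [[0.081, 0.997, 0.001], [0.997, -0.081, 0.001], [0.001, 0.001, -1.0]]
ft_force: [-0.4, -0.3, 6.3]
width: 0.339
grasp_force: 15.1
```

```bash
python3 -m pendant '[{"slide":[0,0,-0.01],"rot":[0,0,0],"hand":0.01},{"slide":[0,0,-0.02],"rot":[0,0,0],"hand":0.01},{"slide":[0,0,-0.04],"rot":[0,0,0],"hand":0.01},{"slide":[0,0,-0.04],"rot":[0,0,0],"hand":0.01},{"slide":[0,0,-0.04],"rot":[0,0,0],"hand":0.01}]' 25 |grep -E 'width|grasp'
python3 -m pendant '[{"slide":[0,0,-0.035],"rot":[0,0,0],"hand":0.01},{"slide":[-0.040,0.001,0],"rot":[0,0,0],"hand":0.01},{"slide":[-0.040,0.001,0],"rot":[0,0,0],"hand":0.01},{"slide":[-0.040,0.001,0],"rot":[0,0,0],"hand":0.01},{"slide":[-0.040,0.001,0],"rot":[0,0,0],"hand":0.01}]' |grep -E 'width|grasp'
python3 -m pendant '[{"slide":[-0.040,0.001,0],"rot":[0,0,0],"hand":0.01},{"slide":[-0.040,0.001,0],"rot":[0,0,0],"hand":0.01},{"slide":[-0.040,0.001,0],"rot":[0,0,0],"hand":0.01},{"slide":[-0.040,0.001,0],"rot":[0,0,0],"hand":0.01},{"slide":[-0.040,0.001,0],"rot":[0,0,0],"hand":0.01}]'|grep -E 'width|grasp'
python3 -m pendant '[{"slide":[-0.040,0.001,0],"rot":[0,0,0],"hand":0.01},{"slide":[0,0,0],"rot":[0,0,0],"hand":0.01},{"slide":[0,0,0],"rot":[0,0,0],"hand":0.01}]'|grep -E 'width|grasp'
python3 - <<'E'
from h import *
go(.5304,-.2131,.089,176)
E
```

```text
width: 0.337
grasp_force: 24.8
width: 0.335
grasp_force: 24.8
width: 0.34
grasp_force: 24.8
width: 0.331
grasp_force: 24.8
t 17.88 tcp [ 0.5284 -0.2129  0.1885] F [ 0.   0.1 -0.1] w 0.331 g 24.818007464928087
[[0.088, 0.996, 0.0], [0.996, -0.088, -0.001], [-0.001, 0.0, -1.0]] q [-0.32  0.45  0.84  1.87 -0.4   0.99  0.6 ]
shift [0.     0.002  0.0995] rows 3 each [0.     0.0007 0.0332]
rotz -1.0 cur yaw -5.0
tilt(tool,deg) [ 0.02  0.05 -0.  ]
```

```bash
python3 -m pendant '[{"slide":[0,0.002,0.035],"rot":[0,0,0],"hand":0.01},{"slide":[0,0,0.03],"rot":[0,0,0],"hand":0.01},{"slide":[0,0,0.02],"rot":[0,0,0],"hand":0.01},{"slide":[0,0,0.014],"rot":[0,0,0],"hand":0.01},{"slide":[0,0,0],"rot":[0,0,0],"hand":0.01}]'
python3 -m pendant '[{"slide":[0,0,0],"rot":[0,0,0],"hand":0.05},{"slide":[0,0,0],"rot":[0,0,0],"hand":0.05},{"slide":[0,0,0],"rot":[0,0,0],"hand":0.05},{"slide":[0,0,0],"rot":[0,0,0],"hand":0.05}]'
python3 -m pendant '[{"slide":[0,0,-0.02],"rot":[0,0,0],"hand":0.05},{"slide":[0,0,-0.03],"rot":[0,0,0],"hand":0.05},{"slide":[0,0,-0.035],"rot":[0,0,0],"hand":0.05},{"slide":[0,0,-0.035],"rot":[0,0,0],"hand":0.06},{"slide":[0,0,-0.01],"rot":[0,0,0],"hand":0.07}]'
python3 - <<'E'
from h import *
p=cam('wrist','w7.png'); slices(p); go(.457,.199,.13,180)
E
```

```text
t: 18.3
tcp_pos: [0.5303, -0.2074, 0.0864]
orientation: [[0.079, 0.997, -0.005], [0.997, -0.079, 0.002], [0.001, -0.005, -1.0]]
ft_force: [-0.6, 0.3, -0.5]
width: 0.337
grasp_force: 24.8
t: 18.63
tcp_pos: [0.5325, -0.2098, 0.0901]
orientation: [[0.081, 0.997, 0.002], [0.997, -0.081, -0.0], [-0.0, 0.002, -1.0]]
ft_force: [0.4, -0.4, -0.5]
width: 0.543
grasp_force: 0.0
t: 19.05
tcp_pos: [0.534, -0.2114, 0.2244]
orientation: [[0.082, 0.997, 0.008], [0.997, -0.082, -0.002], [-0.001, 0.009, -1.0]]
ft_force: [0.4, -0.6, 0.2]
width: 0.663
grasp_force: 0.0
p 0.58 uv [301. 196.] xy 0.5244 -0.237 axes mm 44.6 67.7 short-axis yaw deg 173.6
t 19.15 tcp [ 0.5331 -0.2102  0.2215] F [-0.7  0.2 -0.1] w 0.75 g 0.0
[[0.081, 0.997, 0.006], [0.997, -0.081, -0.0], [0.0, 0.006, -1.0]] q [-0.35  0.42  0.87  1.84 -0.36  1.05  0.58]
shift [ 0.4017 -0.1096  0.091 ] rows 11 each [ 0.0365 -0.01    0.0083]
rotz -4.7 cur yaw -4.7
tilt(tool,deg) [ 0.33 -0.01 -0.  ]
```

View pics/w7.png

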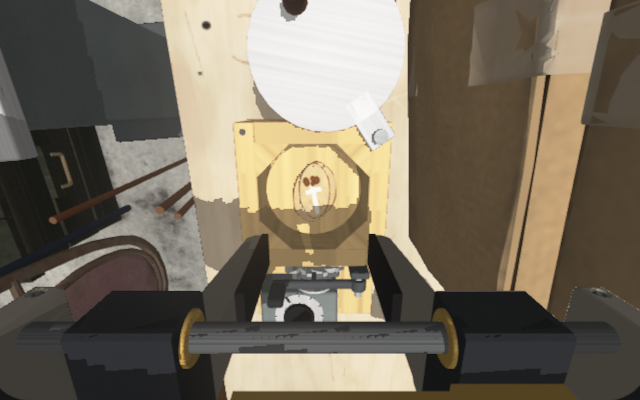

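Slices a and c are stacked in the well at (313,190). On to the third.

```bash
python3 -m pendant '[{"slide":[0.0365,-0.01,0],"rot":[0,0,0],"hand":0.08},{"slide":[0.0365,-0.01,0],"rot":[0,0,0],"hand":0.08},{"slide":[0.0365,-0.01,0],"rot":[0,0,0],"hand":0.08},{"slide":[0.0365,-0.01,0],"rot":[0,0,0],"hand":0.08},{"slide":[0.0365,-0.01,0],"rot":[0,0,0],"hand":0.08}]' >/dev/null
python3 -m pendant '[{"slide":[0.0365,-0.01,0.01],"rot":[0,0,0],"hand":0.08},{"slide":[0.0365,-0.01,0.01],"rot":[0,0,0],"hand":0.08},{"slide":[0.0365,-0.01,0.01],"rot":[0,0,0],"hand":0.08},{"slide":[0.0365,-0.01,0.01],"rot":[0,0,0],"hand":0.08},{"slide":[0.0365,-0.01,0.01],"rot":[0,0,0],"hand":0.08}]' >/dev/null
python3 -m pendant '[{"slide":[0.0365,-0.01,0.015],"rot":[0,0,0],"hand":0.08},{"slide":[0,0,0.015],"rot":[0,0,-5.5],"hand":0.08},{"slide":[0,0,0],"rot":[0,0,0],"hand":0.08},{"slide":[0,0,0],"rot":[0,0,0],"hand":0.08}]' >/dev/null
python3 - <<'E'
from h import *
p=cam('wrist','w8.png');slices(p,.1); go(.457,.199,.004,1); u=proj(p,[.457,.199,.01]);print(u);gc(p,*u,34,50)
E
```

```text
t 20.42 tcp [0.4551 0.1977 0.139 ] F [-0.  -0.7  0.3] w 0.869 g 0.0
[[-0.01, 1.0, 0.0], [1.0, 0.01, -0.001], [-0.001, 0.0, -1.0]] q [-1.07  0.36  0.71  2.08 -0.33  0.81 -0.15]
shift [0.0013 0.0019 0.135 ] rows 4 each [0.0003 0.0005 0.0337]
rotz -0.4 cur yaw 0.6
tilt(tool,deg) [ 0.01  0.03 -0.  ]
[321.58865316 193.19649145]
gc [324. 183.] xy 0.4591 0.2034 axes 50.8 54.8 short yaw 37.2
```

View pics/w8.png

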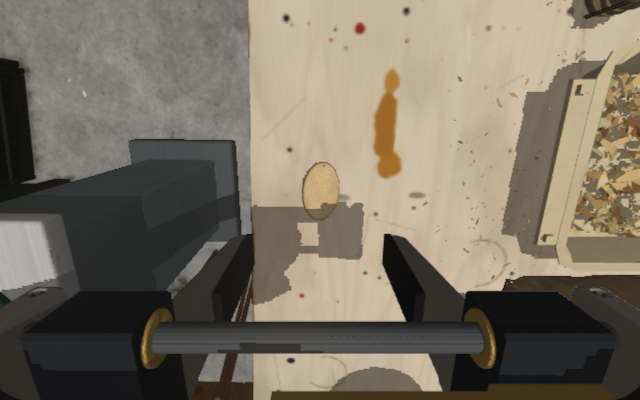

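Slice b is centred at (321,190) between the pads and aligned. Grip it and carry it.

```bash
python3 -m pendant '[{"slide":[0.003,0.002,0.036],"rot":[0,0,0],"hand":0.075},{"slide":[0,0,0.036],"rot":[0,0,0],"hand":0.075},{"slide":[0,0,0.034],"rot":[0,0,0],"hand":0.075},{"slide":[0,0,0.02],"rot":[0,0,0],"hand":0.07},{"slide":[0,0,0.0095],"rot":[0,0,0],"hand":0.06}]' 15
python3 -m pendant '[{"slide":[0,0,0],"rot":[0,0,0],"hand":0.015},{"slide":[0,0,0],"rot":[0,0,0],"hand":0.015},{"slide":[0,0,0],"rot":[0,0,0],"hand":0.015},{"slide":[0,0,0],"rot":[0,0,0],"hand":0.015},{"slide":[0,0,0],"rot":[0,0,0],"hand":0.015}]'
python3 -m pendant '[{"slide":[0,0,0],"rot":[0,0,0],"hand":0.015},{"slide":[0,0,0],"rot":[0,0,0],"hand":0.015}]'
python3 -m pendant '[{"slide":[0,0,-0.01],"rot":[0,0,0],"hand":0.015},{"slide":[0,0,-0.02],"rot":[0,0,0],"hand":0.015},{"slide":[0,0,-0.04],"rot":[0,0,0],"hand":0.015},{"slide":[0,0,-0.04],"rot":[0,0,0],"hand":0.015},{"slide":[0,0,-0.04],"rot":[0,0,0],"hand":0.015}]' 25 |grep -E 'width|grasp'
python3 -m pendant '[{"slide":[0,0,-0.035],"rot":[0,0,0],"hand":0.015},{"slide":[0,0,-0.01],"rot":[0,0,0],"hand":0.015},{"slide":[0,0,0],"rot":[0,0,0],"hand":0.015}]' |grep -E 'width|grasp'
python3 - <<'E'
from h import *
go(.530,-.2131,.195,0)
E
```

```text
t: 20.83
tcp_pos: [0.4561, 0.2004, 0.0016]
orientation: [[-0.01, 1.0, -0.002], [1.0, 0.01, -0.002], [-0.002, -0.002, -1.0]]
ft_force: [-0.6, 0.2, 0.3]
width: 0.712
grasp_force: 0.0
t: 21.25
tcp_pos: [0.4578, 0.203, 0.0048]
orientation: [[-0.014, 1.0, 0.003], [1.0, 0.014, 0.002], [0.002, 0.003, -1.0]]
ft_force: [-0.2, -1.3, 5.7]
width: 0.398
grasp_force: 15.1
t: 21.42
tcp_pos: [0.4578, 0.203, 0.0047]
orientation: [[-0.014, 1.0, 0.002], [1.0, 0.014, 0.002], [0.002, 0.002, -1.0]]
ft_force: [0.0, -0.8, 7.0]
width: 0.399
grasp_force: 15.2
width: 0.395
grasp_force: 24.6
width: 0.393
grasp_force: 24.6
t 22.08 tcp [0.4581 0.2036 0.2016] F [-0.3  0.8 -0.2] w 0.393 g 24.591787184472196
[[-0.015, 1.0, 0.005], [1.0, 0.015, 0.005], [0.005, 0.005, -1.0]] q [-1.15  0.27  0.78  2.02 -0.24  0.94 -0.22]
shift [-0.4177  0.0656  0.0048] rows 11 each [-0.038   0.006   0.0004]
rotz 0.9 cur yaw 0.9
tilt(tool,deg) [ 0.27 -0.29  0.  ]
```

```bash
python3 -m pendant '[{"slide":[-0.038,0.006,0],"rot":[0,0,0],"hand":0.015},{"slide":[-0.038,0.006,0],"rot":[0,0,0],"hand":0.015},{"slide":[-0.038,0.006,0],"rot":[0,0,0],"hand":0.015},{"slide":[-0.038,0.006,0],"rot":[0,0,0],"hand":0.015},{"slide":[-0.038,0.006,0],"rot":[0,0,0],"hand":0.015}]' |grep -E 'width|grasp'
python3 -m pendant '[{"slide":[-0.038,0.006,0],"rot":[0,0,0],"hand":0.015},{"slide":[-0.038,0.006,0],"rot":[0,0,0],"hand":0.015},{"slide":[-0.038,0.006,0],"rot":[0,0,0],"hand":0.015},{"slide":[-0.038,0.006,0],"rot":[0,0,0],"hand":0.015},{"slide":[-0.038,0.006,0],"rot":[0,0,0],"hand":0.015}]' |grep -E 'width|grasp'
python3 -m pendant '[{"slide":[-0.038,0.006,0],"rot":[0,0,0],"hand":0.015},{"slide":[0,0,0.02],"rot":[0,0,0],"hand":0.015},{"slide":[0,0,0],"rot":[0,0,0],"hand":0.015},{"slide":[0,0,0],"rot":[0,0,0],"hand":0.015}]' |grep -E 'width|grasp'
python3 - <<'E'
from h import *
go(.530,-.2131,.102,0)
E
```

```text
width: 0.398
grasp_force: 24.6
width: 0.395
grasp_force: 24.6
width: 0.395
grasp_force: 24.6
t 23.25 tcp [ 0.5269 -0.2139  0.176 ] F [ 0.3  0.5 -0.5] w 0.395 g 24.591980027616955
[[-0.014, 1.0, -0.005], [1.0, 0.014, 0.001], [0.001, -0.005, -1.0]] q [-0.31  0.47  0.83  1.88 -0.42  0.98  0.72]
shift [0.0006 0.0035 0.074 ] rows 2 each [0.0003 0.0018 0.037 ]
rotz 0.8 cur yaw 0.8
tilt(tool,deg) [-0.29 -0.08  0.  ]
```

```bash
python3 -m pendant '[{"slide":[0,0.0035,0.03],"rot":[0,0,0],"hand":0.015},{"slide":[0,0,0.022],"rot":[0,0,0],"hand":0.015},{"slide":[0,0,0.014],"rot":[0,0,0],"hand":0.015},{"slide":[0,0,0.006],"rot":[0,0,0],"hand":0.015},{"slide":[0,0,0],"rot":[0,0,0],"hand":0.015}]'
python3 -m pendant '[{"slide":[0,0,0.001],"rot":[0,0,0],"hand":0.05},{"slide":[0,0,0],"rot":[0,0,0],"hand":0.05},{"slide":[0,0,0],"rot":[0,0,0],"hand":0.05},{"slide":[0,0,0],"rot":[0,0,0],"hand":0.05}]'
python3 -m pendant '[{"slide":[0,0,-0.02],"rot":[0,0,0],"hand":0.05},{"slide":[0,0,-0.03],"rot":[0,0,0],"hand":0.05},{"slide":[0,0,-0.04],"rot":[0,0,0],"hand":0.05},{"slide":[0,0,-0.04],"rot":[0,0,0],"hand":0.05},{"slide":[0,0,-0.04],"rot":[0,0,-7],"hand":0.05}]'
python3 -m pendant '[{"slide":[0,0,-0.01],"rot":[0,0,-7.1],"hand":0.05},{"slide":[0,0,0],"rot":[0,0,-7.1],"hand":0.05},{"slide":[0,0,0],"rot":[0,0,-7.1],"hand":0.05},{"slide":[0,0,0],"rot":[0,0,-7.1],"hand":0.05},{"slide":[0,0,0],"rot":[0,0,-7.1],"hand":0.05}]' >/dev/null
python3 -m pendant '[{"slide":[0,0,0],"rot":[0,0,-7.1],"hand":0.05},{"slide":[0,0,0],"rot":[0,0,-7.1],"hand":0.05},{"slide":[0,0,0],"rot":[0,0,-7.1],"hand":0.05},{"slide":[0,0,0],"rot":[0,0,-7.1],"hand":0.05},{"slide":[0,0,0],"rot":[0,0,-7.1],"hand":0.05}]' >/dev/null
python3 -m pendant '[{"slide":[0,0,0],"rot":[0,0,-7.1],"hand":0.05},{"slide":[0.025,-0.035,0],"rot":[0,0,0],"hand":0.05},{"slide":[0.025,-0.035,0],"rot":[0,0,0],"hand":0.05},{"slide":[0,0,0],"rot":[0,0,0],"hand":0.05},{"slide":[0,0,0],"rot":[0,0,0],"hand":0.05}]' >/dev/null
python3 - <<'E'
from h import *
go(.4851,-.3048,.2,85.5)
p=cam('wrist'); cv2.imwrite('pics/w9.png',cv2.resize(p['pixels'][90:270,130:430],None,fx=2.6,fy=2.6,interpolation=cv2.INTER_CUBIC))
v=(.5304,-.2131,-.0786)
for b,z in(((-.038,-.095),.144),((-.02,-.171),.096),((.048,-.095),.112),((0,0),.105)):print(np.round((proj(p,[*b2w(v,b),z])-[130,90])*2.6))
E
```

```text
t: 23.67
tcp_pos: [0.5316, -0.2132, 0.1053]
orientation: [[-0.016, 1.0, -0.002], [1.0, 0.016, 0.001], [0.001, -0.002, -1.0]]
ft_force: [-0.1, 0.2, 0.0]
width: 0.396
grasp_force: 24.6
t: 24.0
tcp_pos: [0.5328, -0.2147, 0.1062]
orientation: [[-0.015, 1.0, 0.002], [1.0, 0.015, -0.0], [-0.0, 0.002, -1.0]]
ft_force: [0.1, -0.0, 0.2]
width: 0.542
grasp_force: 0.0
t: 24.42
tcp_pos: [0.5318, -0.2147, 0.2773]
orientation: [[-0.136, 0.991, -0.0], [0.991, 0.136, -0.0], [-0.0, -0.0, -1.0]]
ft_force: [0.5, 0.2, -0.0]
width: 0.546
grasp_force: 0.0
t 25.67 tcp [ 0.4773 -0.2812  0.2863] F [-0.4  0.7 -1.7] w 0.541 g 0.0
[[-0.997, 0.077, 0.002], [0.077, 0.997, -0.0], [-0.002, -0.0, -1.0]] q [-0.06  0.26  0.65  1.79 -0.17  1.15  2.13]
shift [-0.0094 -0.0229  0.0863] rows 3 each [-0.0031 -0.0076  0.0288]
rotz 0.1 cur yaw 85.6
tilt(tool,deg) [-0.01  0.09  0.  ]
[433. 282.]
[282. 289.]
[441. 433.]
[639. 336.]
```

View pics/w9.png

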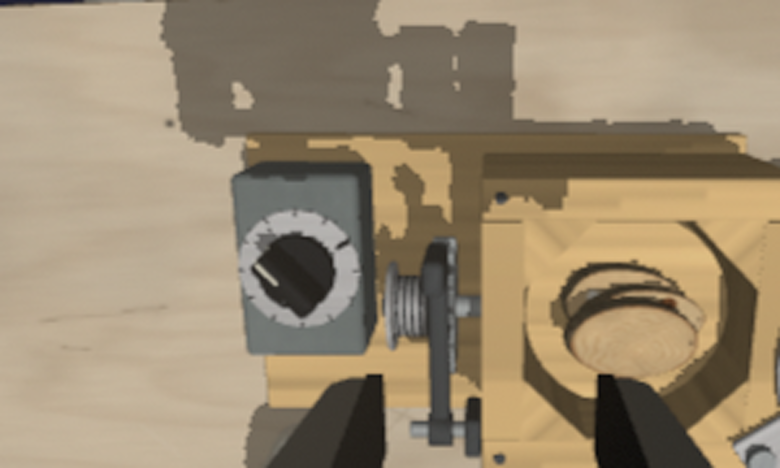

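The well now holds three slices, with b on top at (635,340). The pawl tab top is near (437,275) and the pivot at (440,430), matching the prediction. Next I pinch the tab.

```bash
python3 -m pendant '[{"slide":[-0.009,-0.022,0.02],"rot":[0,0,0],"hand":0.04},{"slide":[0,0,0.03],"rot":[0,0,0],"hand":0.04},{"slide":[0,0,0.03],"rot":[0,0,0],"hand":0.04},{"slide":[0,0,0.03],"rot":[0,0,0],"hand":0.04},{"slide":[0,0,0.02],"rot":[0,0,0],"hand":0.04}]' 10
python3 -m pendant '[{"slide":[0,0,0.014],"rot":[0,0,0],"hand":0.04},{"slide":[0,0,0.008],"rot":[0,0,0],"hand":0.04},{"slide":[0,0,0.006],"rot":[0,0,0],"hand":0.04},{"slide":[0,0,0],"rot":[0,0,0],"hand":0.04}]'
python3 - <<'E'
from h import *
go(.4851,-.303,.124,85.5)
E
```

```text
t: 26.13
tcp_pos: [0.4867, -0.299, 0.1525]
orientation: [[-0.998, 0.068, -0.002], [0.068, 0.998, 0.002], [0.002, 0.002, -1.0]]
ft_force: [-0.3, 0.0, 1.2]
width: 0.432
grasp_force: 0.0
t: 26.47
tcp_pos: [0.4869, -0.3004, 0.1265]
orientation: [[-0.998, 0.07, -0.001], [0.07, 0.998, 0.001], [0.001, 0.001, -1.0]]
ft_force: [0.0, 0.0, -0.1]
width: 0.435
grasp_force: 0.0
t 26.47 tcp [ 0.4869 -0.3004  0.1265] F [ 0.   0.  -0.1] w 0.435 g 0.0
[[-0.998, 0.07, -0.001], [0.07, 0.998, 0.001], [0.001, 0.001, -1.0]] q [ 0.05  0.49  0.57  1.9  -0.34  0.85  2.3 ]
shift [ 0.0016 -0.0028  0.0025] rows 1 each [ 0.0016 -0.0028  0.0025]
rotz 0.5 cur yaw 86.0
tilt(tool,deg) [ 0.03 -0.06  0.  ]
```

```bash
python3 -m pendant '[{"slide":[0.0016,-0.003,0.0025],"rot":[0,0,0],"hand":0.04},{"slide":[0,0,0],"rot":[0,0,0],"hand":0.0},{"slide":[0,0,0],"rot":[0,0,0],"hand":0.0},{"slide":[0,0,0],"rot":[0,0,0],"hand":0.0},{"slide":[0,0,0],"rot":[0,0,0],"hand":0.0}]' 12
python3 -m pendant '[{"slide":[0,0,0],"rot":[0,0,0],"hand":0.0},{"slide":[0,0,0],"rot":[0,0,0],"hand":0.0},{"slide":[0,0,0],"rot":[0,0,0],"hand":0.0}]'
```

```text
t: 26.88
tcp_pos: [0.485, -0.3043, 0.1254]
orientation: [[-0.997, 0.071, 0.001], [0.071, 0.997, -0.0], [-0.001, -0.0, -1.0]]
ft_force: [0.1, -0.2, 0.1]
width: 0.167
grasp_force: 0.0
t: 27.13
tcp_pos: [0.4848, -0.3059, 0.1253]
orientation: [[-0.997, 0.072, 0.001], [0.072, 0.997, -0.003], [-0.002, -0.002, -1.0]]
ft_force: [0.2, -4.7, -0.4]
width: 0.111
grasp_force: 12.0
```

```bash
python3 -m pendant '[{"slide":[-0.0026,0,-0.0074],"rot":[0,0,0],"hand":0.0},{"slide":[-0.0032,0,-0.0072],"rot":[0,0,0],"hand":0.0},{"slide":[-0.0039,0,-0.0068],"rot":[0,0,0],"hand":0.0},{"slide":[-0.0045,0,-0.0065],"rot":[0,0,0],"hand":0.0},{"slide":[0,0,0],"rot":[0,0,0],"hand":0.0}]' 30
python3 -m pendant '[{"slide":[0,0,0],"rot":[0,0,0],"hand":0.0},{"slide":[0,0,0],"rot":[0,0,0],"hand":0.0},{"slide":[0,0,0],"rot":[0,0,0],"hand":0.0},{"slide":[0,0,0],"rot":[0,0,0],"hand":0.0},{"slide":[0,0,0],"rot":[0,0,0],"hand":0.0}]'
python3 - <<'E'
from h import *
p=cam('wrist'); cv2.imwrite('pics/w10.png',cv2.resize(p['pixels'][100:280,180:420],None,fx=2.4,fy=2.4,interpolation=cv2.INTER_CUBIC))
E
```

```text
t: 27.55
tcp_pos: [0.4986, -0.3068, 0.1534]
orientation: [[-0.997, 0.072, -0.0], [0.072, 0.997, -0.002], [0.0, -0.002, -1.0]]
ft_force: [-1.2, -5.5, -1.9]
width: 0.102
grasp_force: 30.0
t: 27.97
tcp_pos: [0.4983, -0.3069, 0.153]
orientation: [[-0.997, 0.072, -0.0], [0.072, 0.997, -0.002], [-0.0, -0.002, -1.0]]
ft_force: [-0.7, -5.7, -0.4]
width: 0.104
grasp_force: 30.0
```

View pics/w10.png

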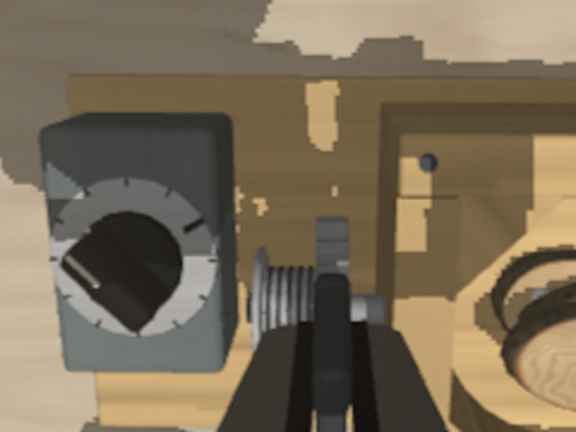

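The tab is pinched and the pawl is raised clear of the wheel at (333,245). I'll hold while the drum runs back.

```bash
python3 -m pendant '[{"slide":[0,0,0],"rot":[0,0,0],"hand":0},{"slide":[0,0,0],"rot":[0,0,0],"hand":0},{"slide":[0,0,0],"rot":[0,0,0],"hand":0},{"slide":[0,0,0],"rot":[0,0,0],"hand":0},{"slide":[0,0,0],"rot":[0,0,0],"hand":0}]'|grep -E 'width'
python3 -m pendant '[{"slide":[0,0,0],"rot":[0,0,0],"hand":0},{"slide":[0,0,0],"rot":[0,0,0],"hand":0},{"slide":[0,0,0],"rot":[0,0,0],"hand":0},{"slide":[0,0,0],"rot":[0,0,0],"hand":0},{"slide":[0,0,0],"rot":[0,0,0],"hand":0}]'|grep -E 'width'
python3 -m pendant '[{"slide":[0,0,0],"rot":[0,0,0],"hand":0},{"slide":[0,0,0],"rot":[0,0,0],"hand":0},{"slide":[0,0,0],"rot":[0,0,0],"hand":0},{"slide":[0,0,0],"rot":[0,0,0],"hand":0},{"slide":[0,0,0],"rot":[0,0,0],"hand":0}]'|grep -E 'width'
python3 -m pendant '[{"slide":[0,0,0],"rot":[0,0,0],"hand":0},{"slide":[0,0,0],"rot":[0,0,0],"hand":0},{"slide":[0,0,0],"rot":[0,0,0],"hand":0},{"slide":[0,0,0],"rot":[0,0,0],"hand":0},{"slide":[0,0,0],"rot":[0,0,0],"hand":0}]'|grep -E 'width'
python3 -m pendant '[{"slide":[0,0,0],"rot":[0,0,0],"hand":0},{"slide":[0,0,0],"rot":[0,0,0],"hand":0},{"slide":[0,0,0],"rot":[0,0,0],"hand":0},{"slide":[0,0,0],"rot":[0,0,0],"hand":0},{"slide":[0,0,0],"rot":[0,0,0],"hand":0}]'|grep -E 'width'
python3 -m pendant '[{"slide":[0,0,0],"rot":[0,0,0],"hand":0},{"slide":[0,0,0],"rot":[0,0,0],"hand":0},{"slide":[0,0,0],"rot":[0,0,0],"hand":0},{"slide":[0,0,0],"rot":[0,0,0],"hand":0},{"slide":[0,0,0],"rot":[0,0,0],"hand":0}]'|grep -E 'width'
python3 -m pendant '[{"slide":[0,0,0],"rot":[0,0,0],"hand":0},{"slide":[0,0,0],"rot":[0,0,0],"hand":0},{"slide":[0,0,0],"rot":[0,0,0],"hand":0},{"slide":[0,0,0],"rot":[0,0,0],"hand":0},{"slide":[0,0,0],"rot":[0,0,0],"hand":0}]'|grep -E 'width'
python3 -m pendant '[{"slide":[0,0,0],"rot":[0,0,0],"hand":0},{"slide":[0,0,0],"rot":[0,0,0],"hand":0},{"slide":[0,0,0],"rot":[0,0,0],"hand":0},{"slide":[0,0,0],"rot":[0,0,0],"hand":0},{"slide":[0,0,0],"rot":[0,0,0],"hand":0}]'|grep -E 'width'
python3 -m pendant '[{"slide":[0,0,0],"rot":[0,0,0],"hand":0},{"slide":[0,0,0],"rot":[0,0,0],"hand":0},{"slide":[0,0,0],"rot":[0,0,0],"hand":0},{"slide":[0,0,0],"rot":[0,0,0],"hand":0},{"slide":[0,0,0],"rot":[0,0,0],"hand":0}]'|grep -E 'width'
python3 -m pendant '[{"slide":[0,0,0],"rot":[0,0,0],"hand":0},{"slide":[0,0,0],"rot":[0,0,0],"hand":0},{"slide":[0,0,0],"rot":[0,0,0],"hand":0},{"slide":[0,0,0],"rot":[0,0,0],"hand":0},{"slide":[0,0,0],"rot":[0,0,0],"hand":0}]'|grep -E 'width'
python3 -m pendant '[{"slide":[0,0,0],"rot":[0,0,0],"hand":0},{"slide":[0,0,0],"rot":[0,0,0],"hand":0},{"slide":[0,0,0],"rot":[0,0,0],"hand":0},{"slide":[0,0,0],"rot":[0,0,0],"hand":0},{"slide":[0,0,0],"rot":[0,0,0],"hand":0}]'|grep -E 'width'
python3 -m pendant '[{"slide":[0,0,0],"rot":[0,0,0],"hand":0},{"slide":[0,0,0],"rot":[0,0,0],"hand":0},{"slide":[0,0,0],"rot":[0,0,0],"hand":0},{"slide":[0,0,0],"rot":[0,0,0],"hand":0},{"slide":[0,0,0],"rot":[0,0,0],"hand":0}]'
python3 - <<'E'
from h import *
import time
p=cam('wrist','w11.png')['pixels'].astype(int)
for i in range(6): cam('wrist')
q=cam('wrist')['pixels'].astype(int); d=np.abs(p-q).max(2)
print('diff wheel',(d[180:260,280:345]>25).sum(),'port',(d[190:290,370:460]>25).sum()); st()
E
```

```text
width: 0.108
width: 0.107
width: 0.102
width: 0.108
width: 0.104
width: 0.108
width: 0.104
width: 0.104
width: 0.102
width: 0.102
width: 0.109
t: 33.02
tcp_pos: [0.4983, -0.3069, 0.153]
orientation: [[-0.997, 0.072, 0.0], [0.072, 0.997, -0.002], [-0.0, -0.002, -1.0]]
ft_force: [-0.3, -5.6, -0.0]
width: 0.104
grasp_force: 30.0
diff wheel 21 port 906
t 33.42 tcp [ 0.4983 -0.3069  0.153 ] F [-0.5 -4.4  0.2] w 0.107 g 29.998544454574585
[[-0.997, 0.072, -0.0], [0.072, 0.997, -0.002], [-0.0, -0.002, -1.0]] q [ 0.04  0.47  0.59  1.85 -0.32  0.91  2.28]
```

The plate is still moving, so I keep holding.

```bash
python3 -m pendant '[{"slide":[0,0,0],"rot":[0,0,0],"hand":0},{"slide":[0,0,0],"rot":[0,0,0],"hand":0},{"slide":[0,0,0],"rot":[0,0,0],"hand":0},{"slide":[0,0,0],"rot":[0,0,0],"hand":0},{"slide":[0,0,0],"rot":[0,0,0],"hand":0}]'|grep -E 'width'
python3 -m pendant '[{"slide":[0,0,0],"rot":[0,0,0],"hand":0},{"slide":[0,0,0],"rot":[0,0,0],"hand":0},{"slide":[0,0,0],"rot":[0,0,0],"hand":0},{"slide":[0,0,0],"rot":[0,0,0],"hand":0},{"slide":[0,0,0],"rot":[0,0,0],"hand":0}]'|grep -E 'width'
python3 -m pendant '[{"slide":[0,0,0],"rot":[0,0,0],"hand":0},{"slide":[0,0,0],"rot":[0,0,0],"hand":0},{"slide":[0,0,0],"rot":[0,0,0],"hand":0},{"slide":[0,0,0],"rot":[0,0,0],"hand":0},{"slide":[0,0,0],"rot":[0,0,0],"hand":0}]'|grep -E 'width'
python3 -m pendant '[{"slide":[0,0,0],"rot":[0,0,0],"hand":0},{"slide":[0,0,0],"rot":[0,0,0],"hand":0},{"slide":[0,0,0],"rot":[0,0,0],"hand":0},{"slide":[0,0,0],"rot":[0,0,0],"hand":0},{"slide":[0,0,0],"rot":[0,0,0],"hand":0}]'|grep -E 'width'
python3 -m pendant '[{"slide":[0,0,0],"rot":[0,0,0],"hand":0},{"slide":[0,0,0],"rot":[0,0,0],"hand":0},{"slide":[0,0,0],"rot":[0,0,0],"hand":0},{"slide":[0,0,0],"rot":[0,0,0],"hand":0},{"slide":[0,0,0],"rot":[0,0,0],"hand":0}]'|grep -E 'width'
python3 -m pendant '[{"slide":[0,0,0],"rot":[0,0,0],"hand":0},{"slide":[0,0,0],"rot":[0,0,0],"hand":0},{"slide":[0,0,0],"rot":[0,0,0],"hand":0},{"slide":[0,0,0],"rot":[0,0,0],"hand":0},{"slide":[0,0,0],"rot":[0,0,0],"hand":0}]'|grep -E 'width'
python3 -m pendant '[{"slide":[0,0,0],"rot":[0,0,0],"hand":0},{"slide":[0,0,0],"rot":[0,0,0],"hand":0},{"slide":[0,0,0],"rot":[0,0,0],"hand":0},{"slide":[0,0,0],"rot":[0,0,0],"hand":0},{"slide":[0,0,0],"rot":[0,0,0],"hand":0}]'|grep -E 'width'
python3 -m pendant '[{"slide":[0,0,0],"rot":[0,0,0],"hand":0},{"slide":[0,0,0],"rot":[0,0,0],"hand":0},{"slide":[0,0,0],"rot":[0,0,0],"hand":0},{"slide":[0,0,0],"rot":[0,0,0],"hand":0},{"slide":[0,0,0],"rot":[0,0,0],"hand":0}]'|grep -E 'width'
python3 -m pendant '[{"slide":[0,0,0],"rot":[0,0,0],"hand":0},{"slide":[0,0,0],"rot":[0,0,0],"hand":0},{"slide":[0,0,0],"rot":[0,0,0],"hand":0},{"slide":[0,0,0],"rot":[0,0,0],"hand":0},{"slide":[0,0,0],"rot":[0,0,0],"hand":0}]'|grep -E 'width'
python3 -m pendant '[{"slide":[0,0,0],"rot":[0,0,0],"hand":0},{"slide":[0,0,0],"rot":[0,0,0],"hand":0},{"slide":[0,0,0],"rot":[0,0,0],"hand":0},{"slide":[0,0,0],"rot":[0,0,0],"hand":0},{"slide":[0,0,0],"rot":[0,0,0],"hand":0}]'|grep -E 'width'
python3 - <<'E'
from h import *
p=cam('wrist','w12.png')['pixels'].astype(int)
for i in range(8): cam('wrist')
q=cam('wrist')['pixels'].astype(int); d=np.abs(p-q).max(2)
print('diff wheel',(d[180:260,280:345]>25).sum(),'port',(d[190:290,370:460]>25).sum()); st()
E
```

```text
width: 0.106
width: 0.105
width: 0.106
width: 0.105
width: 0.107
width: 0.104
width: 0.106
width: 0.106
width: 0.106
width: 0.102
diff wheel 0 port 0
t 38.08 tcp [ 0.4983 -0.3068  0.153 ] F [-0.8 -5.6 -0.3] w 0.104 g 29.99850958585739
[[-0.997, 0.072, -0.0], [0.072, 0.997, -0.002], [-0.0, -0.002, -1.0]] q [ 0.04  0.47  0.59  1.85 -0.32  0.91  2.28]
```

The plate is at rest. I lower the pawl along its arc and release it.

```bash
python3 -m pendant '[{"slide":[0.0045,0,0.0065],"rot":[0,0,0],"hand":0},{"slide":[0.0039,0,0.0068],"rot":[0,0,0],"hand":0},{"slide":[0.0032,0,0.0072],"rot":[0,0,0],"hand":0},{"slide":[0.0013,0,0.0037],"rot":[0,0,0],"hand":0},{"slide":[0.001,0,0.0025],"rot":[0,0,0],"hand":0}]'
python3 -m pendant '[{"slide":[0,0,0],"rot":[0,0,0],"hand":0.03},{"slide":[0,0,0],"rot":[0,0,0],"hand":0.03},{"slide":[0,0,0],"rot":[0,0,0],"hand":0.03},{"slide":[0,0,0],"rot":[0,0,0],"hand":0.03},{"slide":[0,0,0],"rot":[0,0,0],"hand":0.03}]'
python3 -m pendant '[{"slide":[0,0,-0.02],"rot":[0,0,0],"hand":0.03},{"slide":[0,0,-0.03],"rot":[0,0,0],"hand":0.03},{"slide":[0,0,-0.04],"rot":[0,0,0],"hand":0.03},{"slide":[0,0,-0.04],"rot":[0,0,0],"hand":0.05},{"slide":[0,0,-0.03],"rot":[0,0,0],"hand":0.05}]'
python3 - <<'E'
from h import *
v=(.5304,-.2131,-.0786)
go(*b2w(v,(-.02,-.171)),.2,85.5)
p=cam('wrist'); cv2.imwrite('pics/w13.png',cv2.resize(p['pixels'][90:290,180:440],None,fx=2.8,fy=2.8,interpolation=cv2.INTER_CUBIC))
for b,z in(((-.038,-.095),.144),((-.02,-.171),.096)):print(np.round((proj(p,[*b2w(v,b),z])-[180,90])*2.8))
E
```

```text
t: 38.5
tcp_pos: [0.4847, -0.3058, 0.1259]
orientation: [[-0.997, 0.072, 0.001], [0.072, 0.997, -0.002], [-0.001, -0.002, -1.0]]
ft_force: [-1.0, -7.0, 6.3]
width: 0.103
grasp_force: 30.0
t: 38.92
tcp_pos: [0.485, -0.3034, 0.1257]
orientation: [[-0.998, 0.07, -0.0], [0.07, 0.998, 0.001], [0.001, 0.001, -1.0]]
ft_force: [0.3, 0.3, 0.7]
width: 0.326
grasp_force: 0.0
t: 39.33
tcp_pos: [0.4853, -0.3044, 0.2891]
orientation: [[-0.997, 0.071, 0.002], [0.071, 0.997, -0.001], [-0.002, -0.0, -1.0]]
ft_force: [1.1, 0.0, 0.5]
width: 0.45
grasp_force: 0.0
t 39.33 tcp [ 0.4853 -0.3044  0.2891] F [1.1 0.  0.5] w 0.45 g 0.0
[[-0.997, 0.071, 0.002], [0.071, 0.997, -0.001], [-0.002, -0.0, -1.0]] q [-0.03  0.29  0.66  1.75 -0.2   1.16  2.19]
shift [-0.017  -0.0765  0.0892] rows 3 each [-0.0057 -0.0255  0.0297]
rotz 0.4 cur yaw 85.9
tilt(tool,deg) [-0.03  0.13  0.  ]
[384. 277.]
[214. 287.]
```

View pics/w13.png

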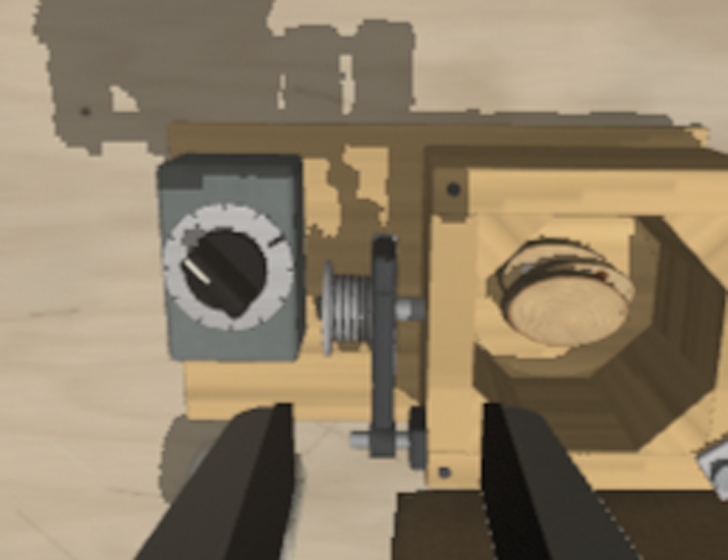

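The plate is at the bottom with the slices on it and the pawl is down. The dial's white pointer line is near (196,272) and the long mark at (275,240). I'll measure both numerically.

```bash
cat > dial.py <<'E'
from h import *
v=(.5304,-.2131,-.0786); C=b2w(v,(-.02,-.171))
def ang(X):
    d=np.array(X[:2])-C; c,s=np.cos(v[2]),np.sin(v[2]); bx,by=c*d[0]+s*d[1],-s*d[0]+c*d[1]
    return np.degrees(np.arctan2(by,-bx)),np.hypot(bx,by)*1000   # cw from front
def look(p,r=42):
    u0=proj(p,[*C,.096]); g=cv2.cvtColor(p['pixels'],cv2.COLOR_BGR2GRAY); im=p['pixels'].astype(int)
    H=np.zeros((72,),float)
    # bar top: dark region in polar sampling at z=.096
    pts=[]
    for yy in range(int(u0[1])-r,int(u0[1])+r):
        for xx in range(int(u0[0])-r,int(u0[0])+r):
            X=unproj(p,(xx,yy),.096); a,q=ang(X)
            if q<20: pts.append((xx,yy,g[yy,xx],a,q,X[0],X[1]))
    return u0,np.array(pts)
E
python3 - <<'E'
from dial import *
p=cam('wrist'); u0,P=look(p); print(u0)
x0,y0=np.round(u0).astype(int); g=cv2.cvtColor(p['pixels'],cv2.COLOR_BGR2GRAY)
print('cols',x0-20,'rows',y0-18)
for r in g[y0-18:y0+18,x0-20:x0+28]: print(' '.join('%3d'%k for k in r))
print(ang(unproj(p,(278.2,175.7),.068)))
E
```

```text
[258.79131556 188.28401542]
cols 239 rows 170
150 103 109 105 108 147 174 171 162 139 107 106 107 101  94  77  50  42  46  47  47  48  47  48  48  48  46  45  44  39  39  72 130 161 172 182 181 182 182 182 173 159 130  79  82 107 106  95
151 107 108 135 134 137 168 160 123 107 107 106 107  87  49  37  39  41  46  47  47  47  47  47  48  47  47  47  48  45  40  39  59  85 147 184 183 184 175 166 137  75  60  72  88 106 107  94
157 115 114 158 183 181 181 181 151 107 107 108 110  86  40  37  37  37  42  46  47  48  47  48  48  47  48  48  47  47  46  42  38  46 120 163 175 184 149  95  77  61 111 139 149 135 101  95
156 113 134 168 178 178 178 178 158 121 106 103 103  85  43  37  36  36  37  42  45  47  47  46  47  47  46  47  46  47  46  46  44  39  47  81 147 183 143  72  94 125 162 184 183 151 103  96
152 115 150 176 174 173 174 174 174 146 100  82  57  45  38  36  37  36  36  37  42  46  48  47  47  48  46  46  47  47  48  48  47  45  39  57 125 170 160 135 159 180 181 181 180 171 135  93
155 125 154 175 175 176 176 176 176 153 102  62  45  37  37  36  36  37  36  36  37  42  45  4
[... 5221 characters left out ...]
 147 126 116 117 116 116 115 115 115 115 115 114 114 112 105
185 184 159 115 108 117 119 120 121 120 120 120 120 120 120 119 118 117 117 119 123 130 140 146 141 121 133 152 141 133 131 126 120 117 117 115 115 116 115 115 115 115 116 116 115 116 112 106
183 182 167 127 107 116 118 119 120 119 120 120 120 120 121 119 119 118 118 117 117 118 118 119 120 118 118 117 117 116 117 116 117 117 116 116 116 115 115 115 115 115 115 115 115 116 113 105
180 181 164 125 107 116 119 120 119 119 120 120 120 120 120 119 119 118 118 117 117 117 117 117 119 119 119 118 117 116 117 117 116 117 117 116 116 115 115 116 115 115 115 115 116 115 112 106
(np.float64(64.44169123130956), np.float64(23.520310127846646))
```

```bash
cat >> dial.py <<'E'
def linedir(p,uv1,uv2):
    d=unproj(p,uv1,.096)-unproj(p,uv2,.096); c,s=np.cos(v[2]),np.sin(v[2]); bx,by=c*d[0]+s*d[1],-s*d[0]+c*d[1]; return np.degrees(np.arctan2(by,-bx))
E
python3 - <<'E'
from dial import *
p=cam('wrist'); print(linedir(p,(249.1,179.1),(254.9,185)), ang(unproj(p,(249.1,179.1),.096)))
print(C); a=linedir(p,(249.1,179.1),(254.9,185))
go(*C,.15,85.5)
E
```

```text
-42.23340535330219 (np.float64(-37.993522972940305), np.float64(16.67889907357827))
[ 0.49703498 -0.38200167]
t 39.48 tcp [ 0.4862 -0.3046  0.2885] F [-1.1  0.2 -2.5] w 0.541 g 0.0
[[-0.998, 0.07, 0.005], [0.07, 0.998, -0.001], [-0.005, -0.001, -1.0]] q [-0.03  0.29  0.66  1.75 -0.2   1.16  2.19]
shift [-0.0156 -0.0764  0.1386] rows 4 each [-0.0039 -0.0191  0.0347]
rotz 0.5 cur yaw 86.0
tilt(tool,deg) [-0.04  0.29 -0.  ]
```

```bash
python3 -m pendant '[{"slide":[-0.005,-0.0255,0.02],"rot":[0,0,0],"hand":0.035},{"slide":[-0.005,-0.0255,0.02],"rot":[0,0,0],"hand":0.035},{"slide":[-0.005,-0.0255,0.02],"rot":[0,0,0],"hand":0.035},{"slide":[0,0,0],"rot":[0,0,7.1],"hand":0.035},{"slide":[0,0,0],"rot":[0,0,7.1],"hand":0.035}]' >/dev/null
python3 -m pendant '[{"slide":[0,0,0],"rot":[0,0,7.1],"hand":0.035},{"slide":[0,0,0],"rot":[0,0,7.1],"hand":0.035},{"slide":[0,0,0],"rot":[0,0,7.1],"hand":0.035},{"slide":[0,0,0],"rot":[0,0,7.1],"hand":0.035},{"slide":[0,0,0],"rot":[0,0,7.1],"hand":0.035}]' >/dev/null
python3 -m pendant '[{"slide":[0,0,0],"rot":[0,0,7.1],"hand":0.035},{"slide":[0,0,0],"rot":[0,0,7.1],"hand":0.035},{"slide":[0,0,0],"rot":[0,0,7.1],"hand":0.035},{"slide":[0,0,0],"rot":[0,0,7.1],"hand":0.035},{"slide":[0,0,0],"rot":[0,0,7.1],"hand":0.035}]' >/dev/null
python3 -m pendant '[{"slide":[0,0,0],"rot":[0,0,7.1],"hand":0.035},{"slide":[0,0,0],"rot":[0,0,7.1],"hand":0.035},{"slide":[0,0,0],"rot":[0,0,7.1],"hand":0.035},{"slide":[0,0,0],"rot":[0,0,7.1],"hand":0.035},{"slide":[0,0,0],"rot":[0,0,7.1],"hand":0.035}]' >/dev/null
python3 -m pendant '[{"slide":[0,0,0],"rot":[0,0,7.1],"hand":0.035},{"slide":[0,0,0],"rot":[0,0,7.1],"hand":0.035},{"slide":[0,0,0],"rot":[0,0,3],"hand":0.035},{"slide":[0,0,0],"rot":[0,0,0],"hand":0.035},{"slide":[0,0,0],"rot":[0,0,0],"hand":0.035}]' >/dev/null
python3 - <<'E'
from dial import *
go(*C,.077,127.8)
p=cam('wrist'); u,P=look(p); D=P[(P[:,2]>120)&(P[:,4]<17)]; print(u,len(D)); 
if len(D): print(np.round(D[:,:5]).astype(int).tolist()[:40])
E
```

```text
t 41.57 tcp [ 0.494  -0.381   0.2245] F [-0.3 -0.3 -0.9] w 0.379 g 0.0
[[0.787, 0.617, -0.002], [0.617, -0.787, 0.001], [-0.001, -0.002, -1.0]] q [-0.19  0.69  1.22  1.71 -0.69  1.24  0.29]
shift [0.0019 0.003  0.1475] rows 4 each [0.0005 0.0007 0.0369]
rotz 0.3 cur yaw -51.9
tilt(tool,deg) [-0.12  0.08 -0.  ]
[320.96921514 192.17128082] 122
[[305, 194, 139, 41, 17], [337, 194, 160, -126, 17], [305, 195, 183, 37, 17], [306, 195, 123, 36, 16], [336, 195, 133, -122, 16], [337, 195, 187, -122, 17], [305, 196, 209, 33, 17], [306, 196, 184, 32, 16], [321, 196, 135, -43, 4], [336, 196, 176, -118, 16], [306, 197, 208, 29, 16], [307, 197, 162, 28, 15], [320, 197, 140, -32, 5], [321, 197, 217, -43, 5], [322, 197, 189, -54, 5], [335, 197, 163, -113, 15], [336, 197, 202, -114, 16], [306, 198, 208, 25, 17], [307, 198, 183, 24, 16], [308, 198, 122, 22, 15], [320, 198, 141, -34, 6], [321, 198, 217, -43, 6], [322, 198, 188, -53, 6], [334, 198, 133, -108, 15], [335, 198, 188, -109, 16], [336, 198, 203, -111, 17], [307, 199, 208, 20, 16], [308, 199, 184, 19, 15], [309, 199, 132, 17, 14], [320, 199, 140, -35, 7], [321, 199, 217, -43, 7], [322, 199, 189, -51, 7], [333, 199, 137, -102, 14], [334, 199, 178, -104, 15], [335, 199, 203, -106, 16], [307, 200, 207, 17, 17], [308, 200, 208, 15, 16], [309, 200, 194, 13, 15], [310, 200, 160, 11, 14], [320, 200, 139, -36, 8]]
```

The line stands exactly along the tool axis at -43°. Descend and grip the bar.

```bash
python3 -m pendant '[{"slide":[0.002,0.003,0.035],"rot":[0,0,0],"hand":0.035},{"slide":[0,0,0.035],"rot":[0,0,0],"hand":0.035},{"slide":[0,0,0.035],"rot":[0,0,0],"hand":0.035},{"slide":[0,0,0.025],"rot":[0,0,0],"hand":0.035},{"slide":[0,0,0.015],"rot":[0,0,0],"hand":0.035}]' 8
python3 -m pendant '[{"slide":[0,0,0],"rot":[0,0,0],"hand":0.035},{"slide":[0,0,0],"rot":[0,0,0],"hand":0.0},{"slide":[0,0,0],"rot":[0,0,0],"hand":0.0},{"slide":[0,0,0],"rot":[0,0,0],"hand":0.0},{"slide":[0,0,0],"rot":[0,0,0],"hand":0.0}]'
python3 -m pendant '[{"slide":[0,0,0],"rot":[0,0,0],"hand":0.0},{"slide":[0,0,0],"rot":[0,0,0],"hand":0.0}]' 12
python3 - <<'E'
from dial import *
go(*C,.077,25.5)
E
```

```text
t: 42.03
tcp_pos: [0.4967, -0.3812, 0.0776]
orientation: [[0.787, 0.617, -0.003], [0.617, -0.787, 0.003], [-0.001, -0.004, -1.0]]
ft_force: [-0.9, 0.1, -0.9]
width: 0.38
grasp_force: 0.0
t: 42.45
tcp_pos: [0.4977, -0.382, 0.0825]
orientation: [[0.787, 0.616, 0.0], [0.616, -0.787, 0.002], [0.002, -0.002, -1.0]]
ft_force: [-1.5, 1.8, 7.2]
width: 0.133
grasp_force: 8.0
t: 42.62
tcp_pos: [0.4977, -0.3821, 0.0825]
orientation: [[0.787, 0.616, 0.0], [0.616, -0.787, 0.002], [0.002, -0.001, -1.0]]
ft_force: [-3.3, 3.3, 6.2]
width: 0.131
grasp_force: 12.0
t 42.62 tcp [ 0.4977 -0.3821  0.0825] F [-3.3  3.3  6.2] w 0.131 g 12.000859826803207
[[0.787, 0.616, 0.0], [0.616, -0.787, 0.002], [0.002, -0.001, -1.0]] q [-0.1   0.84  1.05  1.8  -0.86  1.03  0.39]
shift [-0.0005 -0.0005  0.0055] rows 1 each [-0.0005 -0.0005  0.0055]
rotz -77.4 cur yaw -51.9
tilt(tool,deg) [-0.07 -0.09  0.  ]
```

```bash
python3 -m pendant '[{"slide":[0,0,0],"rot":[0,0,7.1],"hand":0},{"slide":[0,0,0],"rot":[0,0,7.1],"hand":0},{"slide":[0,0,0],"rot":[0,0,7.1],"hand":0},{"slide":[0,0,0],"rot":[0,0,7.1],"hand":0},{"slide":[0,0,0],"rot":[0,0,7.1],"hand":0}]' 20 | grep -E 'force|width'
python3 -m pendant '[{"slide":[0,0,0],"rot":[0,0,7.1],"hand":0},{"slide":[0,0,0],"rot":[0,0,7.1],"hand":0},{"slide":[0,0,0],"rot":[0,0,7.1],"hand":0},{"slide":[0,0,0],"rot":[0,0,7.1],"hand":0},{"slide":[0,0,0],"rot":[0,0,7.1],"hand":0}]' | grep -E 'force|width'
python3 -m pendant '[{"slide":[0,0,0],"rot":[0,0,7.1],"hand":0},{"slide":[0,0,0],"rot":[0,0,7.1],"hand":0},{"slide":[0,0,0],"rot":[0,0,7.1],"hand":0},{"slide":[0,0,0],"rot":[0,0,7.1],"hand":0},{"slide":[0,0,0],"rot":[0,0,3.2],"hand":0}]' | grep -E 'force|width'
python3 -m pendant '[{"slide":[0,0,0],"rot":[0,0,0],"hand":0},{"slide":[0,0,0],"rot":[0,0,0],"hand":0},{"slide":[0,0,0],"rot":[0,0,0],"hand":0}]' | grep -E 'force|width'
python3 - <<'E'
from dial import *
go(*C,.077,25.5)
E
```

```text
ft_force: [-2.1, -0.5, 1.6]
width: 0.128
grasp_force: 20.0
ft_force: [-3.0, -2.3, -0.9]
width: 0.128
grasp_force: 20.0
ft_force: [-2.2, -3.7, 1.4]
width: 0.124
grasp_force: 20.0
ft_force: [-3.8, -4.4, 2.9]
width: 0.125
grasp_force: 20.0
t 44.12 tcp [ 0.497  -0.3848  0.0825] F [-3.8 -4.4  2.9] w 0.125 g 20.00046819448471
[[0.43, -0.903, -0.0], [-0.903, -0.43, -0.004], [0.004, 0.002, -1.0]] q [-0.21  1.08  1.35  1.81 -1.13  1.26 -1.22]
shift [-0.0025 -0.0012  0.0055] rows 1 each [-0.0025 -0.0012  0.0055]
rotz -0.0 cur yaw -154.5
tilt(tool,deg) [ 0.11 -0.21 -0.  ]
```

```bash
python3 -m pendant '[{"slide":[0,0,0],"rot":[0,0,0],"hand":0.035},{"slide":[0,0,0],"rot":[0,0,0],"hand":0.035},{"slide":[0,0,0],"rot":[0,0,0],"hand":0.035},{"slide":[0,0,0],"rot":[0,0,0],"hand":0.035}]' 8| grep -E 'force|width'
python3 -m pendant '[{"slide":[0,0,-0.02],"rot":[0,0,0],"hand":0.035},{"slide":[0,0,-0.035],"rot":[0,0,0],"hand":0.035},{"slide":[0,0,-0.035],"rot":[0,0,0],"hand":0.035},{"slide":[0,0,-0.04],"rot":[0,0,0],"hand":0.05},{"slide":[0,0,0],"rot":[0,0,0],"hand":0.05}]' 8
python3 - <<'E'
from dial import *
go(.53,-.04,.2,84.5)
p=cam('wrist','w15.png'); u,P=look(p); D=P[(P[:,2]>100)&(P[:,4]<17)]; print(u)
g=cv2.cvtColor(p['pixels'],cv2.COLOR_BGR2GRAY)
# pointer line: bright in centre zone, unprojected at bar top
for z0,lab in((.096,'bar'),):
    L=P[(P[:,2]>130)&(P[:,4]<13)]; print('line',len(L), np.round(np.median(L[:,3]),1) if len(L) else '')
# marks: dark polar minima on disc at z=.068
for R_ in(.022,.024,.026):
    row=[]
    for a in range(0,360,3):
        b=np.array([-.02-R_*np.cos(np.radians(a)),-.171+R_*np.sin(np.radians(a))]); q=proj(p,[*b2w(v,b),.068]); row.append(int(g[int(round(q[1])),int(round(q[0]))]))
    print(R_,row[8:34])
E
```

```text
ft_force: [0.7, 0.6, 0.5]
width: 0.377
grasp_force: 0.0
t: 44.87
tcp_pos: [0.4995, -0.3855, 0.2185]
orientation: [[0.43, -0.903, 0.008], [-0.903, -0.43, -0.007], [0.009, -0.004, -1.0]]
ft_force: [0.1, -1.2, 0.4]
width: 0.503
grasp_force: 0.0
t 44.87 tcp [ 0.4995 -0.3855  0.2185] F [ 0.1 -1.2  0.4] w 0.503 g 0.0
[[0.43, -0.903, 0.008], [-0.903, -0.43, -0.007], [0.009, -0.004, -1.0]] q [-0.25  0.94  1.49  1.71 -0.95  1.41 -1.31]
shift [-0.2989 -0.176   0.0164] rows 9 each [-0.0332 -0.0196  0.0018]
rotz -59.0 cur yaw -154.5
tilt(tool,deg) [-0.23 -0.54 -0.  ]
[319.45733206 200.10867358]
line 30 71.5
0.022 [221, 221, 221, 220, 195, 124, 38, 38, 43, 116, 217, 212, 109, 49, 47, 42, 130, 199, 220, 220, 220, 220, 218, 218, 217, 217]
0.024 [221, 221, 221, 221, 221, 197, 140, 47, 42, 45, 112, 215, 112, 48, 46, 43, 143, 208, 220, 219, 220, 220, 218, 218, 217, 216]
0.026 [220, 217, 221, 221, 221, 220, 220, 164, 108, 75, 122, 216, 140, 107, 121, 146, 192, 220, 220, 219, 220, 219, 205, 205, 216, 215]
```

Run:
```python
from dial import *
p=cam('wrist'); u=proj(p,[*C,.096]); x0,y0=np.round(u).astype(int); g=cv2.cvtColor(p['pixels'],cv2.COLOR_BGR2GRAY)
print('col0',x0-34,'row0',y0-34)
for r in g[y0-34:y0+34,x0-34:x0+35]: print(''.join('#+-. '[min(4,int(k)//50)] for k in r))
print('proj mark out/in z.068',[np.round(proj(p,[*b2w(v,(-.02-R*.5,-.171+R*.866)),.068])-[x0-34,y0-34],1).tolist() for R in(.018,.028)],'bar end',np.round(proj(p,[*b2w(v,(-.02-.018*.5,-.171+.018*.866)),.096])-[x0-34,y0-34],1),'disc c',np.round(proj(p,[*C,.068])-[x0-34,y0-34],1))
```

```text
col0 286 row0 165
-......--++++++++++++----------------------------+++++++++++---------
.......--++++++++++++----------------------------+++++++++++++-------
......--++++++++++---+---------------------------+--++++++++++++-----
......---++++++++----+-------------------------------+++++++++++++---
......---++++++----------------------------------------++++++++++++--
.......--++++++-----------------------------------------+++++++++++++
.......-++++++-------------------------------------------++++++++++++
.......--++++---------------------------------------------+++++++++++
......-.-+++-----------------------+----------------------+++++++++++
......---++-------------------+++#####+++------------------++++++++++
.......-+++----------------+##############++----------------+++++++++
.-..--.--++--------------++#################+---------------+++++++++
---------+++------------++###################++------------++++++++++
----------------------++#######################+--------------+++++++
--------+-------------+#########################+-------------+++++++
---------------------+##########
[... 3068 characters left out ...]
--------------------------------------------.    
.--++++++++++++++----------------------------------------------.     
  .--++++++++++++----------------------------------------------.     
.....----+++++++----------------------------------------------.      
.........--------------------..-----------------.------------.       
............----------------.  .---------------....----------.       
+++---+---------------------.  .--------------.   ...-------.        
---++++-------...----------.    ..---------....     ...---..         
.---++++------....--------..      ..---....           .....          
proj mark out/in z.068 [[33.7, 42.9], [33.7, 51.4]] bar end [33.7 51.2] disc c [33.7 27.1]
```

The pointer line (column ~34.5) points at the long mark (~34) midway between its neighbour ticks, so the dial is set. Now the cover.

```bash
python3 -m pendant '[{"slide":[0,0,0],"rot":[0,0,-7.1],"hand":0.05},{"slide":[0,0,0],"rot":[0,0,-7.1],"hand":0.05},{"slide":[0,0,0],"rot":[0,0,-7.1],"hand":0.05},{"slide":[0,0,0],"rot":[0,0,-7.1],"hand":0.05},{"slide":[0,0,0],"rot":[0,0,-7.1],"hand":0.05}]' >/dev/null
python3 -m pendant '[{"slide":[0,0,0],"rot":[0,0,-7.1],"hand":0.05},{"slide":[0,0,0],"rot":[0,0,-7.1],"hand":0.05},{"slide":[0,0,0],"rot":[0,0,-7.1],"hand":0.05},{"slide":[0,0,0],"rot":[0,0,-2],"hand":0.05},{"slide":[0,0,0],"rot":[0,0,0],"hand":0.05}]' >/dev/null
python3 - <<'E'
from h import *
go(.5305,-.041,.21,84.5)
E
```

```text
t 45.8 tcp [ 0.4979 -0.3816  0.2095] F [ 0.1 -0.7 -0.1] w 0.544 g 0.0
[[0.995, -0.099, -0.001], [-0.099, -0.995, 0.002], [-0.001, -0.002, -1.0]] q [-0.21  0.78  1.29  1.72 -0.79  1.27 -0.41]
shift [-1.200e-03 -3.421e-01  3.000e-04] rows 9 each [-0.0001 -0.038   0.    ]
rotz -0.2 cur yaw -95.7
tilt(tool,deg) [-0.13  0.07 -0.  ]
```

```bash
python3 -m pendant '[{"slide":[0,-0.038,0],"rot":[0,0,0],"hand":0.05},{"slide":[0,-0.038,0],"rot":[0,0,0],"hand":0.05},{"slide":[0,-0.038,0],"rot":[0,0,0],"hand":0.05},{"slide":[0,-0.038,0],"rot":[0,0,0],"hand":0.05},{"slide":[0,-0.038,0],"rot":[0,0,0],"hand":0.05}]' >/dev/null
python3 -m pendant '[{"slide":[0,-0.038,0],"rot":[0,0,0],"hand":0.05},{"slide":[0,-0.038,0],"rot":[0,0,0],"hand":0.05},{"slide":[0,-0.038,0],"rot":[0,0,0],"hand":0.05},{"slide":[0,-0.038,0],"rot":[0,0,0],"hand":0.05},{"slide":[0,0,0],"rot":[0,0,0],"hand":0.05}]' >/dev/null
python3 - <<'E'
from h import *
go(.5303,-.0415,.119,84.5)
p=cam('wrist'); u=proj(p,[.5303,-.0415,.143]); print('pred',u)
for s in sil(p,'cover_knob',.2):
    ys,xs=np.nonzero(s['region']); print(round(s['p'],2),s['centre'],len(xs),xs.min(),xs.max(),ys.min(),ys.max())
h=cv2.cvtColor(p['pixels'],cv2.COLOR_BGR2HSV); m=((h[...,0]<15)&(h[...,1]>90)&(h[...,2]<150)).astype(np.uint8); x,y=u.astype(int)
k=m.copy(); k[:]=0; k[y-40:y+40,x-40:x+40]=m[y-40:y+40,x-40:x+40]; ys,xs=np.nonzero(k); print(len(xs),xs.mean(),ys.mean(),xs.min(),xs.max(),ys.min(),ys.max())
E
```

```text
t 46.63 tcp [ 0.5332 -0.0334  0.2088] F [ 0.8  0.1 -0.6] w 0.544 g 0.0
[[0.996, -0.089, -0.003], [-0.089, -0.996, 0.002], [-0.004, -0.002, -1.0]] q [-1.    0.74  1.48  1.94 -0.79  1.24 -0.89]
shift [-0.0019  0.0085  0.0898] rows 3 each [-0.0006  0.0028  0.0299]
rotz 0.4 cur yaw -95.1
tilt(tool,deg) [-0.11  0.21 -0.  ]
pred [328.50649364 216.07442315]
0.84 [372.5, 169.1] 18003 296 468 98 244
339 329.63421828908554 211.81120943952803 320 339 195 224
```

```bash
python3 -m pendant '[{"slide":[-0.002,0.0085,0.02],"rot":[0,0,0],"hand":0.05},{"slide":[0,0,0.03],"rot":[0,0,0],"hand":0.05},{"slide":[0,0,0.025],"rot":[0,0,0],"hand":0.05},{"slide":[0,0,0.012],"rot":[0,0,0],"hand":0.05},{"slide":[0,0,0.003],"rot":[0,0,0],"hand":0.05}]' 8
python3 -m pendant '[{"slide":[0,0,0],"rot":[0,0,0],"hand":0.0},{"slide":[0,0,0],"rot":[0,0,0],"hand":0.0},{"slide":[0,0,0],"rot":[0,0,0],"hand":0.0},{"slide":[0,0,0],"rot":[0,0,0],"hand":0.0},{"slide":[0,0,0],"rot":[0,0,0],"hand":0.0}]'
python3 -m pendant '[{"slide":[0,0,0],"rot":[0,0,0],"hand":0.0},{"slide":[0,0,0],"rot":[0,0,0],"hand":0.0},{"slide":[0,0,0],"rot":[0,0,0],"hand":0.0}]'
```

```text
t: 47.15
tcp_pos: [0.5278, -0.052, 0.1191]
orientation: [[0.995, -0.104, -0.003], [-0.104, -0.995, -0.0], [-0.003, 0.001, -1.0]]
ft_force: [0.5, 0.0, 0.5]
width: 0.545
grasp_force: 0.0
t: 47.57
tcp_pos: [0.5283, -0.0465, 0.1212]
orientation: [[0.995, -0.098, -0.004], [-0.098, -0.995, 0.009], [-0.005, -0.008, -1.0]]
ft_force: [-6.8, 13.3, 4.4]
width: 0.206
grasp_force: 5.4
t: 47.82
tcp_pos: [0.5281, -0.0462, 0.1211]
orientation: [[0.995, -0.098, -0.004], [-0.098, -0.995, 0.009], [-0.005, -0.008, -1.0]]
ft_force: [-5.9, 10.0, 4.0]
width: 0.192
grasp_force: 8.0
```

```bash
python3 -m pendant '[{"slide":[-0.008,0.004,0],"rot":[0,0,0],"hand":0.0},{"slide":[-0.0088,0.0076,0],"rot":[0,0,0],"hand":0.0},{"slide":[-0.0073,0.009,0],"rot":[0,0,0],"hand":0.0},{"slide":[-0.0073,0.009,0],"rot":[0,0,0],"hand":0.0}]'
python3 -m pendant '[{"slide":[-0.0056,0.0102,0],"rot":[0,0,0],"hand":0.0},{"slide":[-0.0056,0.0102,0],"rot":[0,0,0],"hand":0.0},{"slide":[-0.0038,0.011,0],"rot":[0,0,0],"hand":0.0},{"slide":[-0.0038,0.011,0],"rot":[0,0,0],"hand":0.0}]'
python3 - <<'E'
from h import *
s=st();pin=np.array([.5971,-.1561]);d=np.array(s['tcp_pos'][:2])-pin;print('r',np.hypot(*d),'cover deg',225-4.5-np.degrees(np.arctan2(d[1],d[0]))%360)
E
```

```text
t: 48.15
tcp_pos: [0.4943, -0.0751, 0.1213]
orientation: [[0.995, -0.098, -0.001], [-0.098, -0.995, 0.004], [-0.002, -0.004, -1.0]]
ft_force: [-2.5, 4.2, 0.3]
width: 0.192
grasp_force: 8.0
t: 48.48
tcp_pos: [0.4722, -0.1181, 0.1213]
orientation: [[0.995, -0.1, 0.001], [-0.1, -0.995, 0.0], [0.001, -0.0, -1.0]]
ft_force: [0.9, 1.6, -0.4]
width: 0.196
grasp_force: 8.0
t 48.48 tcp [ 0.4722 -0.1181  0.1213] F [ 0.9  1.6 -0.4] w 0.196 g 8.000314459204674
[[0.995, -0.1, 0.001], [-0.1, -0.995, 0.0], [0.001, -0.0, -1.0]] q [-0.81  0.75  1.36  2.13 -0.88  1.04 -0.63]
r 0.130583104533149 cover deg 57.437862052748926
```

```bash
python3 -m pendant '[{"slide":[-0.0022,0.0114,0],"rot":[0,0,0],"hand":0.0},{"slide":[-0.0012,0.0116,0],"rot":[0,0,0],"hand":0.0},{"slide":[0.0002,0.0116,0],"rot":[0,0,0],"hand":0.0},{"slide":[0.0012,0.0116,0],"rot":[0,0,0],"hand":0.0}]'
python3 -m pendant '[{"slide":[0.0022,0.0114,0],"rot":[0,0,0],"hand":0.0},{"slide":[0.0034,0.0112,0],"rot":[0,0,0],"hand":0.0},{"slide":[0.0044,0.0108,0],"rot":[0,0,0],"hand":0.0},{"slide":[0.006,0.01,0],"rot":[0,0,0],"hand":0.0}]'
python3 - <<'E'
from h import *
s=st();pin=np.array([.5971,-.1561]);d=np.array(s['tcp_pos'][:2])-pin;print('r',np.hypot(*d),'cover deg',225-4.5-np.degrees(np.arctan2(d[1],d[0]))%360)
go(.4959,-.2425,.121)
E
```

```text
t: 48.82
tcp_pos: [0.4656, -0.1648, 0.1213]
orientation: [[0.995, -0.101, 0.001], [-0.101, -0.995, -0.001], [0.001, 0.001, -1.0]]
ft_force: [-0.7, 1.4, 0.1]
width: 0.191
grasp_force: 8.0
t: 49.15
tcp_pos: [0.4769, -0.2101, 0.1213]
orientation: [[0.995, -0.102, 0.0], [-0.102, -0.995, -0.001], [0.0, 0.001, -1.0]]
ft_force: [-0.9, 1.1, 1.4]
width: 0.193
grasp_force: 8.0
t 49.15 tcp [ 0.4769 -0.2101  0.1213] F [-0.9  1.1  1.4] w 0.193 g 8.000508695840836
[[0.995, -0.102, 0.0], [-0.102, -0.995, -0.001], [0.0, 0.001, -1.0]] q [-0.57  0.76  1.3   2.05 -0.87  1.05 -0.5 ]
r 0.13174306103154068 cover deg 16.3084055407316
t 49.15 tcp [ 0.4769 -0.2101  0.1213] F [-0.9  1.1  1.4] w 0.193 g 8.000508695840836
[[0.995, -0.102, 0.0], [-0.102, -0.995, -0.001], [0.0, 0.001, -1.0]] q [-0.57  0.76  1.3   2.05 -0.87  1.05 -0.5 ]
shift [0.0222 0.0303 0.0004] rows 1 each [0.0222 0.0303 0.0004]
```

```bash
python3 -m pendant '[{"slide":[0.0048,0.0085,0],"rot":[0,0,0],"hand":0.0},{"slide":[0.0055,0.008,0],"rot":[0,0,0],"hand":0.0},{"slide":[0.006,0.0075,0],"rot":[0,0,0],"hand":0.0},{"slide":[0.0065,0.0066,0],"rot":[0,0,0],"hand":0.0},{"slide":[0,0,0],"rot":[0,0,0],"hand":0.0}]'
python3 -m pendant '[{"slide":[0.003,0.003,0],"rot":[0,0,0],"hand":0.0},{"slide":[0,0,0],"rot":[0,0,0],"hand":0.0},{"slide":[0,0,0],"rot":[0,0,0],"hand":0.0}]'
```

```text
t: 49.57
tcp_pos: [0.4979, -0.2425, 0.1212]
orientation: [[0.995, -0.101, 0.001], [-0.101, -0.995, -0.002], [0.001, 0.002, -1.0]]
ft_force: [-0.2, 0.0, 3.1]
width: 0.194
grasp_force: 8.0
t: 49.82
tcp_pos: [0.4992, -0.2439, 0.1212]
orientation: [[0.995, -0.101, -0.0], [-0.101, -0.995, 0.0], [-0.0, -0.0, -1.0]]
ft_force: [-2.5, 0.5, 3.9]
width: 0.191
grasp_force: 8.0
```

```bash
python3 -m pendant '[{"slide":[0.001,0.004,0],"rot":[0,0,0],"hand":0.0},{"slide":[0,0,0],"rot":[0,0,0],"hand":0.0},{"slide":[0,0,0],"rot":[0,0,0],"hand":0.0}]'
python3 -m pendant '[{"slide":[0,0.004,0],"rot":[0,0,0],"hand":0.0},{"slide":[0,0,0],"rot":[0,0,0],"hand":0.0},{"slide":[0,0,0],"rot":[0,0,0],"hand":0.0}]'
```

```text
t: 50.07
tcp_pos: [0.4997, -0.2441, 0.1206]
orientation: [[0.995, -0.099, -0.002], [-0.099, -0.995, 0.008], [-0.003, -0.008, -1.0]]
ft_force: [-3.5, 10.9, 8.3]
width: 0.193
grasp_force: 8.0
t: 50.32
tcp_pos: [0.4998, -0.2452, 0.1203]
orientation: [[0.995, -0.097, -0.002], [-0.097, -0.995, 0.014], [-0.003, -0.013, -1.0]]
ft_force: [-4.0, 16.0, 10.8]
width: 0.218
grasp_force: 8.0
```

```bash
python3 -m pendant '[{"slide":[0,-0.003,0],"rot":[0,0,0],"hand":0.05},{"slide":[0,-0.002,0],"rot":[0,0,0],"hand":0.05},{"slide":[0,0,0],"rot":[0,0,0],"hand":0.05},{"slide":[0,0,0],"rot":[0,0,0],"hand":0.05}]'
python3 -m pendant '[{"slide":[0,0,-0.02],"rot":[0,0,0],"hand":0.05},{"slide":[0,0,-0.04],"rot":[0,0,0],"hand":0.05},{"slide":[0,0,-0.04],"rot":[0,0,0],"hand":0.05},{"slide":[0,0,-0.04],"rot":[0,0,0],"hand":0.05},{"slide":[-0.02,-0.02,-0.02],"rot":[0,0,0],"hand":0.05}]'
python3 -m pendant '[{"slide":[-0.01,-0.02,0],"rot":[0,0,0],"hand":0.05},{"slide":[0,0,0],"rot":[0,0,0],"hand":0.05},{"slide":[0,0,0],"rot":[0,0,0],"hand":0.05}]'
python3 - <<'E'
from h import *
v=(.5304,-.2131,-.0786)
p=cam('wrist','w16.png'); k=np.array([.062,.062])-133e-3*np.array([1,1])/2**.5
h=cv2.cvtColor(p['pixels'],cv2.COLOR_BGR2HSV)
u=proj(p,[*b2w(v,k),.143]);print('pred knob top',u)
m=((h[...,0]<15)&(h[...,1]>90)&(h[...,2]<150)).astype(np.uint8);x,y=u.astype(int);q=m[max(0,y-30):y+30,max(0,x-30):x+30];ys,xs=np.nonzero(q);print(len(xs),xs.mean()+x-30,ys.mean()+max(0,y-30))
for s in sil(p,'cover',.3)[:2]: 
    c=max(cv2.findContours(s['region'].astype(np.uint8),0,1)[0],key=cv2.contourArea)[:,0]; X=np.array([unproj(p,a,.111)[:2] for a in c]);print(round(s['p'],2),np.round(cv2.minEnclosingCircle((X*1000).astype(np.float32)),1) if 0 else cv2.minEnclosingCircle((X*1000).astype(np.float32)))
u=proj(p,[*b2w(v,(-.038,-.095)),.144]);print('tab pred',u,[ (round(s['p'],2),np.round(s['centre'])) for s in sil(p,'pawl_tab',.3)])
slices(cam('top'),.2); st()
E
```

```text
t: 50.65
tcp_pos: [0.5003, -0.2472, 0.121]
orientation: [[0.995, -0.1, 0.0], [-0.1, -0.995, -0.001], [0.0, 0.001, -1.0]]
ft_force: [0.2, -0.7, 0.8]
width: 0.484
grasp_force: 0.0
t: 51.07
tcp_pos: [0.4844, -0.23, 0.2857]
orientation: [[0.995, -0.104, 0.005], [-0.104, -0.995, -0.008], [0.006, 0.008, -1.0]]
ft_force: [-0.2, 0.7, 2.0]
width: 0.545
grasp_force: 0.0
t: 51.32
tcp_pos: [0.4748, -0.2031, 0.2811]
orientation: [[0.995, -0.098, 0.002], [-0.098, -0.995, 0.001], [0.001, -0.002, -1.0]]
ft_force: [-0.3, 0.0, 0.7]
width: 0.544
grasp_force: 0.0
pred knob top [354.43431191 168.25052749]
279 353.2867383512545 165.1505376344086
0.71 ((540.11962890625, -205.18357849121094), 81.9197769165039)
tab pred [415.33314884 172.98373559] [(0.9, array([413., 131.]))]
t 51.57 tcp [ 0.4743 -0.2052  0.2807] F [ 0.9 -0.2 -0.8] w 0.548 g 0.0
[[0.995, -0.102, -0.001], [-0.102, -0.995, -0.001], [-0.001, 0.001, -1.0]] q [-0.76  0.54  1.52  1.9  -0.57  1.26 -0.73]
```

Knob is back at its closed place. I'll check the pawl's final height by comparing tab edges in the earlier crops (before lifting and after release).

Run:
```python
from h import *
v=(.5304,-.2131,-.0786)
for f,x0,x1 in(('w9.png',420,460),('w13.png',366,404)):
    g=cv2.cvtColor(cv2.imread('pics/'+f),cv2.COLOR_BGR2GRAY); print(f)
    for y in range(222,312,4): print(y,[int(k) for k in g[y,x0:x1:4]])
p=cam('wrist'); s=st(); R,t=RT(p); Rt=np.array(s['orientation']); c=Rt.T@(-R.T@t-s['tcp_pos']); Rc=R@Rt  # tool->cam
def pj(tcp,Ro,X): q=Rc@(Ro.T@(np.array(X)-tcp)-c); return np.array([p['fx']*q[0]/q[2]+p['cx'],p['fy']*q[1]/q[2]+p['cy']])
A=(np.array([.4773,-.2812,.2863]),np.array([[-.997,.077,.002],[.077,.997,0],[-.002,0,-1]]),(130,90),2.6)
B=(np.array([.4853,-.3044,.2891]),np.array([[-.997,.071,.002],[.071,.997,-.001],[-.002,0,-1]]),(180,90),2.8)
for th in(0,.05,.1,.15,.2):
  for n,P in(('w9',A),('w13',B)):
    o=[]
    for dx,dz in((-.094,.036),(-.078,.036),(-.094,.008)):
        X=(.048+dx*np.cos(th)+dz*np.sin(th)); Z=.108+dz*np.cos(th)-dx*np.sin(th)
        o.append(np.round((pj(P[0],P[1],[*b2w(v,(X,-.095)),Z])-P[2])*P[3]).astype(int).tolist())
    print(th,n,'top front,top back,bottom front',o)
```

```text
w9.png
222 [96, 96, 95, 96, 95, 95, 91, 119, 107, 95]
226 [98, 99, 98, 98, 97, 98, 98, 95, 96, 96]
230 [99, 99, 98, 99, 98, 98, 97, 97, 97, 97]
234 [99, 98, 99, 97, 95, 95, 95, 94, 93, 97]
238 [99, 100, 98, 96, 83, 81, 81, 94, 112, 97]
242 [96, 97, 91, 70, 67, 66, 75, 94, 151, 109]
246 [94, 92, 58, 37, 39, 40, 42, 81, 133, 102]
250 [94, 84, 42, 41, 40, 39, 37, 82, 110, 91]
254 [96, 76, 38, 39, 40, 39, 35, 99, 124, 74]
258 [94, 61, 38, 39, 40, 39, 34, 106, 133, 70]
262 [87, 51, 49, 49, 49, 44, 36, 89, 126, 71]
266 [80, 62, 66, 66, 66, 62, 43, 57, 85, 78]
270 [73, 65, 73, 74, 76, 69, 47, 50, 70, 73]
274 [67, 63, 72, 75, 78, 70, 47, 64, 91, 74]
278 [54, 62, 72, 76, 78, 70, 46, 89, 113, 69]
282 [48, 63, 74, 77, 76, 69, 48, 94, 111, 69]
286 [45, 64, 74, 75, 76, 69, 51, 78, 98, 71]
290 [54, 62, 72, 74, 72, 69, 58, 80, 103, 71]
294 [62, 69, 66, 69, 71, 68, 65, 85, 110, 68]
298 [68, 81, 53, 68, 72, 75, 70, 85, 106, 91]
302 [69, 81, 52, 70, 74, 75, 69, 85, 104, 111]
306 [88, 88, 52, 68, 74, 75, 70, 76, 95, 131]
310 [96, 95, 52, 69, 73, 75, 70, 61, 78, 133]
w13.png
222 [97, 98, 98, 94, 140, 11
[... 1280 characters left out ...]
38, 248]]
0 w13 top front,top back,bottom front [[386, 258], [386, 298], [386, 242]]
0.05 w9 top front,top back,bottom front [[433, 271], [434, 308], [437, 251]]
0.05 w13 top front,top back,bottom front [[386, 266], [386, 305], [386, 246]]
0.1 w9 top front,top back,bottom front [[432, 280], [433, 316], [437, 256]]
0.1 w13 top front,top back,bottom front [[386, 274], [386, 313], [386, 250]]
0.15 w9 top front,top back,bottom front [[432, 288], [433, 324], [436, 261]]
0.15 w13 top front,top back,bottom front [[386, 283], [386, 322], [386, 255]]
0.2 w9 top front,top back,bottom front [[431, 298], [432, 333], [435, 266]]
0.2 w13 top front,top back,bottom front [[386, 293], [386, 331], [386, 261]]
```

In both crops the tab edges match angle 0 (observed about 263 and 258, predicted 264 and 258), so the pawl is fully down. Handing in.

```bash
python3 -c "
from cell import sign_off
print(sign_off())"
```

```text
the job is handed in; nothing more can be done
None
```

The job is handed in, though no verdict came back: the three loose slices (a, b and c; there was no fourth) are on the lowered plate, the pawl is down between the teeth, the cover is closed against its stop and the dial is at the long mark.

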